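# Put away the knobs and stack the risers

## Robot

A 6-joint arm with a two-finger parallel gripper is mounted at the origin on a cart in front of the work surface, level with it; the furniture and walls round the work are solid. World frame = base frame: x ahead of the robot, y to its left, z up, the work surface at z = 0. Lengths are in m, angles in rad, forces in N, time in s.
With the tool pointing down it reaches from about 0.275 to 0.75 m from the base axis. Payload 10.2 kg.
Tool frame: the origin (TCP) lies at the very end of the fingers, on their centre line; the grasp point (between the pads) lies manip.grip_depth behind it (manip.grip_depth is the distance from the TCP to the grasp point, in m); y points along the fingers, x is the direction in which the jaws open and shut, and the axes are right-handed (so a half turn about y gives the same grasp; the last joint's range is limited). The gripper opens to 85 mm and grips with 20 to 120 N. Pads are 22 mm wide; open, the fingers measure 114 mm over their backs; the gripper's body (76 mm by 85 mm) begins 54 mm behind the grasp point. The pads swing forward as they close: fully open they stand 13 mm farther back than shut.
Start: joints at [1.111, 0.313, 1.498, -0, 1.331, -0.223], TCP at [0.123, 0.51, 0.231] pointing down, gripper open.
Joint ranges: [-2.94, 2.94], [-0.97, 2.17], [0.19, 2.56], [-1.23, 4.37], [0.02, 3.11], [-2.88, 2.88]. Speed limits (rad/s): [2.39, 2.39, 3.01, 3.14, 3.14, 3.14].

## Interface

Orientations are given as [roll, pitch, yaw] about the fixed x, y, z axes, in that order (R = Rz(yaw) Ry(pitch) Rx(roll)).
In Python, from workcell import status, cams, job_done, manip gives the robot as it stands.
- The arm moves only by the shell command python3 -m creep 'ROWS'. ROWS is a JSON object of lists of equal length, an entry for each row: "travel": the shift along the tool's x, y, z in mm, a list of three; "twist": the turn about the tool's y in degrees; "gripper": the gripper's target within -1 to 1 (fully open at 1, half-way at 0, shut at -1). A call has 1 to 12 rows; each row is the pose to reach, as a shift and turn from the pose commanded when the call began, along the tool's axes at that moment; what a row does not reach only later rows make up. A row lasts 1/8 s, in which the tool goes at most 62.5 mm and 10.7 degrees, less where a joint would pass 70% of its speed; a pose out of reach is approached as far as the arm can. A call with a gripper value outside its range is refused whole. The fingers move at their own pace and stop on an object; the grip force is fixed at half the most. Time passes only in rows, so rows that repeat a pose let the fingers close. It gives the time, the measured TCP pose, the force and the opening at its end, in the units of the state.
- status.get_obs(): the state, without advancing time (a new reading comes with each control period).
- cams.get_image(name): name is "scene" or "top" or "wrist"; returns a dict with "img" (480x640x3 uint8, red, green, blue), "fovy" (degrees; the focal length in pixels is half the picture's height over the tangent of half this angle, whatever the lens; pixels are square), "cx", "cy" (the principal point, pixels), "view" (4x4, takes a point from world to camera coordinates). Camera axes: x right, y up, looking along -z (the intrinsics and any distortion apply to the point x, -y, -z); pixel columns grow to the right and rows downward; lengths in m; the calibration is good to about 2 mm. A picture is of the moment at which its call begins. There is no depth.
- job_done(): hands the job in, once; it reports no verdict.
The state is a dict: "t": time; "q": joint angles; "qd": joint speeds; "effort": joint torques, N m; "tool_pos": TCP position; "tcp_rot": TCP orientation; "contact_force": force on the tool from outside, world axes, zero at the start; "moment": the same for the moment, N m; "opening": finger opening in m.
Only numpy, scipy, OpenCV 4.12 (cv2) and the standard library are available. Lean on these libraries where they do the work, as an engineer would, in place of code of your own. Each camera call takes 0.05 s, during which the arm holds its last target.

## Task

The varnish on the knobs is dry, so put the finishing things away. First take every knob off the wooden strip and lower it gently into the deep tub, set down rather than dropped, so that the finish is not chipped. Then stack all the plywood riser blocks in one pile, largest at the bottom and the rest in order of size, lying flat, centred, with the notches in line, so that each block is fully supported by the one below; leave the other things on the bench where they are.

Things in the scene. Friction and masses are not known exactly. Their poses are not given: they have to be found in the camera images.
- riser_a: Plywood riser, size 1 of 5 (may be absent): 160 (x) x 144 (y) x 34 mm, about 420 g. Origin: centre of the full, flat underside. Each long side has at mid-length a notch 50 mm wide (x), 61 mm deep (y), open above and outward, its floor 8 mm above the underside. The web left between the notches, 22 mm thick (y), 50 mm long, level with the top, is the grip: one finger in each notch, from above.
- riser_b: Plywood riser, size 2 of 5 (may be absent): 138 (x) x 122 (y) x 34 mm, about 320 g. Origin: centre of the full, flat underside. Each long side has at mid-length a notch 50 mm wide (x), 50 mm deep (y), open above and outward, its floor 8 mm above the underside. The web left between the notches, 22 mm thick (y), 50 mm long, level with the top, is the grip: one finger in each notch, from above.
- riser_c: Plywood riser, size 3 of 5 (may be absent): 116 (x) x 100 (y) x 34 mm, about 230 g. Origin: centre of the full, flat underside. Each long side has at mid-length a notch 50 mm wide (x), 39 mm deep (y), open above and outward, its floor 8 mm above the underside. The web left between the notches, 22 mm thick (y), 50 mm long, level with the top, is the grip: one finger in each notch, from above.
- riser_d: Plywood riser, size 4 of 5 (may be absent): 94 (x) x 78 (y) x 34 mm, about 150 g. Origin: centre of the full, flat underside. Each long side has at mid-length a notch 50 mm wide (x), 28 mm deep (y), open above and outward, its floor 8 mm above the underside. The web left between the notches, 22 mm thick (y), 50 mm long, level with the top, is the grip: one finger in each notch, from above.
- riser_e: Plywood riser, size 5 of 5 (may be absent): 72 (x) x 56 (y) x 34 mm, about 90 g. Origin: centre of the full, flat underside. Each long side has at mid-length a notch 50 mm wide (x), 17 mm deep (y), open above and outward, its floor 8 mm above the underside. The web left between the notches, 22 mm thick (y), 50 mm long, level with the top, is the grip: one finger in each notch, from above.
- knob_1: Turned wooden knob, egg-shaped, 40 mm across at its widest (28 to 36 mm above the foot) and 60 mm tall, with a flat foot 24 mm across; stands upright on the narrow strip at the start; may be absent. Origin: centre of the foot, z towards the tip. About 45 g.
- knob_2: Turned wooden knob, egg-shaped, 40 mm across at its widest (28 to 36 mm above the foot) and 60 mm tall, with a flat foot 24 mm across; stands upright on the narrow strip at the start; may be absent. Origin: centre of the foot, z towards the tip. About 45 g.
- knob_3: Turned wooden knob, egg-shaped, 40 mm across at its widest (28 to 36 mm above the foot) and 60 mm tall, with a flat foot 24 mm across; stands upright on the narrow strip at the start; may be absent. Origin: centre of the foot, z towards the tip. About 45 g.
- knob_4: Turned wooden knob, egg-shaped, 40 mm across at its widest (28 to 36 mm above the foot) and 60 mm tall, with a flat foot 24 mm across; stands upright on the narrow strip at the start; may be absent. Origin: centre of the foot, z towards the tip. About 45 g.
- tub: Deep rectangular grey tub, fixed to the bench, 172 (x) x 204 mm (y) outside, walls 4 mm, rim 70 mm above the bench, inner floor 4 mm above it (inside 164 x 196 mm). Origin: centre of the underside; x and y along its walls, z up.
- strip: Wooden strip lying fixed on the bench, 48 mm (x) by 290 mm (y), 18 mm thick, on which the knobs stand in a row, about 70 mm apart. Origin: centre of the underside.
- brown_block: Bystander: brown rubber sanding block, 40 x 52 x 22 mm. Origin: centre of the underside.
- cork_block: Bystander: cork sanding block, 36 x 60 x 26 mm. Origin: centre of the underside.
- pencil: Bystander: carpenter's pencil, 9 x 168 x 8 mm, lying along its y. Origin: underside, near the middle.
- tape_measure: Bystander: pocket tape measure, 35 x 72 x 62 mm, standing at the back. Origin: centre of the underside.
There are look-alikes about, which are no part of the job. What is shaped like the riser_d but pink is not meant.

How it is judged:
On the way, in this order (a step that is already met when the one before it is completed fails the run):
1. every knob is in the tub (x of knob_1 in the frame of tub between -0.083 and 0.083 m and y of knob_1 in the frame of tub between -0.099 and 0.099 m and z of each of knob_1, knob_2, knob_3, knob_4 in the frame of tub below 0.055 m and x of knob_2 in the frame of tub between -0.083 and 0.083 m and y of knob_2 in the frame of tub between -0.099 and 0.099 m and x of knob_3 in the frame of tub between -0.083 and 0.083 m and y of knob_3 in the frame of tub between -0.099 and 0.099 m and x of knob_4 in the frame of tub between -0.083 and 0.083 m and y of knob_4 in the frame of tub between -0.099 and 0.099 m), for 0.2 s.
2. all risers stand in one pile, largest at the bottom, each fully supported by the one below (angle between each of riser_a, riser_b, riser_c, riser_d, riser_e's own z axis and vertical below 0.04 rad and height (world z) of riser_a below 0.008 m and x of riser_b in the frame of riser_a between -0.0075 and 0.0075 m and y of riser_b in the frame of riser_a between -0.0075 and 0.0075 m and z of each of riser_b, riser_c, riser_d, riser_e in the frame of riser_a above 0.031 m and angle between the x axis of each of riser_b, riser_c, riser_d, riser_e and the x axis of riser_a, either way round below 0.06 rad and x of riser_c in the frame of riser_a between -0.0185 and 0.0185 m and y of riser_c in the frame of riser_a between -0.0185 and 0.0185 m and x of riser_d in the frame of riser_a between -0.0295 and 0.0295 m and y of riser_d in the frame of riser_a between -0.0295 and 0.0295 m and x of riser_e in the frame of riser_a between -0.0405 and 0.0405 m and y of riser_e in the frame of riser_a between -0.0405 and 0.0405 m and height (world z) of riser_b below 0.042 m and x of riser_c in the frame of riser_b between -0.0075 and 0.0075 m and y of riser_c in the frame of riser_b between -0.0075 and 0.0075 m and z of each of riser_c, riser_d, riser_e in the frame of riser_b above 0.031 m and angle between the x axis of each of riser_c, riser_d, riser_e and the x axis of riser_b, either way round below 0.06 rad and x of riser_d in the frame of riser_b between -0.0185 and 0.0185 m and y of riser_d in the frame of riser_b between -0.0185 and 0.0185 m and x of riser_e in the frame of riser_b between -0.0295 and 0.0295 m and y of riser_e in the frame of riser_b between -0.0295 and 0.0295 m and height (world z) of riser_c below 0.076 m and x of riser_d in the frame of riser_c between -0.0075 and 0.0075 m and y of riser_d in the frame of riser_c between -0.0075 and 0.0075 m and z of each of riser_d, riser_e in the frame of riser_c above 0.031 m and angle between the x axis of each of riser_d, riser_e and the x axis of riser_c, either way round below 0.06 rad and x of riser_e in the frame of riser_c between -0.0185 and 0.0185 m and y of riser_e in the frame of riser_c between -0.0185 and 0.0185 m and height (world z) of riser_d below 0.11 m and x of riser_e in the frame of riser_d between -0.0075 and 0.0075 m and y of riser_e in the frame of riser_d between -0.0075 and 0.0075 m and z of riser_e in the frame of riser_d above 0.031 m and angle between the x axis of riser_e and the x axis of riser_d, either way round below 0.06 rad and height (world z) of riser_e below 0.144 m), for 0.2 s.
At the end, for the whole second after the job is handed in: Every knob lies in the tub; all risers form one pile on the bench, largest lowest, flat, lengths in line within 0.06 rad, each centred on the next larger size within 7.5 mm along length and width (11 mm more per missing size); all at rest (all of step 1 and all of step 2 and linear speed of each of knob_1, knob_2, knob_3, knob_4, riser_a, riser_b, riser_c, riser_d, riser_e below 0.03 m/s); the robot touches nothing.
It fails at once if a knob is dropped into the tub (faster than 0.7 m/s inside it) ((x of knob_1 in the frame of tub between -0.083 and 0.083 m and y of knob_1 in the frame of tub between -0.099 and 0.099 m and z of knob_1 in the frame of tub below 0.07 m and linear speed of knob_1 above 0.7 m/s) or (x of knob_2 in the frame of tub between -0.083 and 0.083 m and y of knob_2 in the frame of tub between -0.099 and 0.099 m and z of knob_2 in the frame of tub below 0.07 m and linear speed of knob_2 above 0.7 m/s) or (x of knob_3 in the frame of tub between -0.083 and 0.083 m and y of knob_3 in the frame of tub between -0.099 and 0.099 m and z of knob_3 in the frame of tub below 0.07 m and linear speed of knob_3 above 0.7 m/s) or (x of knob_4 in the frame of tub between -0.083 and 0.083 m and y of knob_4 in the frame of tub between -0.099 and 0.099 m and z of knob_4 in the frame of tub below 0.07 m and linear speed of knob_4 above 0.7 m/s)).
It fails at once if a knob is pressed against the tub with more than 25 N (contact force between any of knob_1, knob_2, knob_3, knob_4 and tub above 25 N).
It fails at once if a bystander is moved more than 6 cm (distance of any of brown_block, cork_block, pencil, tape_measure from where it was at the start of the episode above 0.06 m).
Of riser_a, riser_b, riser_c, riser_d, riser_e only 4 to 5 are there at a start; the rules pass over those that are not, and their reading is None.
Of knob_1, knob_2, knob_3, knob_4 only 3 to 4 are there at a start; the rules pass over those that are not, and their reading is None.
At some moment in a run one of riser_a, riser_b, riser_c, riser_d, riser_e may be knocked a few centimetres aside while the robot is not near it.
It also fails if it takes over 210 s, if anything falls off the work surface, if the arm or the gripper's body presses on something with over 40 N, if the wrist force passes 120 N, or if a joint passes its speed limit or range.

## Working session

There is one attempt and no reset: what is moved stays moved. The work goes in short steps, Python scripts to look and compute and a shell command to move; the robot and the scene stay as the last step left them, time stands still between calls to the robot, and variables do not carry over. Pictures are saved under pics/ and viewed, and the job is handed in when it is done.

```bash
ls; mkdir -p pics
python3 - <<'E'
from workcell import status,cams,manip
import cv2
o=status.get_obs();print(o);print(manip.grip_depth, [a for a in dir(manip) if a[0]!='_'])
for n in ("scene","top","wrist"):
    c=cams.get_image(n);cv2.imwrite(f"pics/{n}0.png",c["img"][:,:,::-1]);print(n,c["fovy"],c["cx"],c["cy"],c["view"].round(4).tolist(),[k for k in c])
E
```

```text
pics
{'t': 0.0, 'q': array([ 1.11063468e+00,  3.13447664e-01,  1.49844098e+00,  3.12721876e-05,
        1.33102254e+00, -2.23404860e-01]), 'qd': array([-5.94271766e-05,  3.65674319e-04, -2.99692955e-04,  1.48658191e-04,
        1.35383110e-03,  1.03238435e-03]), 'effort': array([-4.47696439e-04, -4.12276089e+01, -2.59737790e+01, -2.00140544e-04,
        4.25342252e-03, -5.44452504e-06]), 'tool_pos': array([0.12302641, 0.5101118 , 0.23073481]), 'tcp_rot': array([-1.57047459e+00,  1.27903533e-03,  1.33403230e+00]), 'contact_force': array([ 0.08354424, -0.5033808 ,  0.11984808]), 'moment': array([-0.00117102, -0.03293401, -0.04290714]), 'opening': 0.08499869845339271}
0.0187 ['IKError', 'grip_depth']
scene 57.610898660685066 321.54857742697317 239.86770398256652 [[0.8857, -0.4641, 0.0108, -0.482], [0.2878, 0.5672, 0.7717, -0.2609], [-0.3642, -0.6804, 0.6359, -0.9202], [0.0, 0.0, 0.0, 1.0]] ['img', 'fovy', 'cx', 'cy', 'view']
top 56.77028554566835 313.70599678068527 242.4702058492332 [[-0.0201, -0.9997, 0.0145, 0.0983], [0.982, -0.017, 0.1881, -0.5838], [-0.1878, 0.018, 0.982, -1.3055], [0.0, 0.0, 0.0, 1.0]] ['img', 'fovy', 'cx', 'cy', 'view']
wrist 65.44554377367349 313.3524319574027 245.60188985008412 [[0.2343, 0.9722, -0.0022, -0.5248], [-0.9371, 0.2253, -0.2665, 0.0355], [-0.2586, 0.0645, 0.9638, -0.3788], [0.0, 0.0, 0.0, 1.0]] ['img', 'fovy', 'cx', 'cy', 'view']
```

View pics/scene0.png

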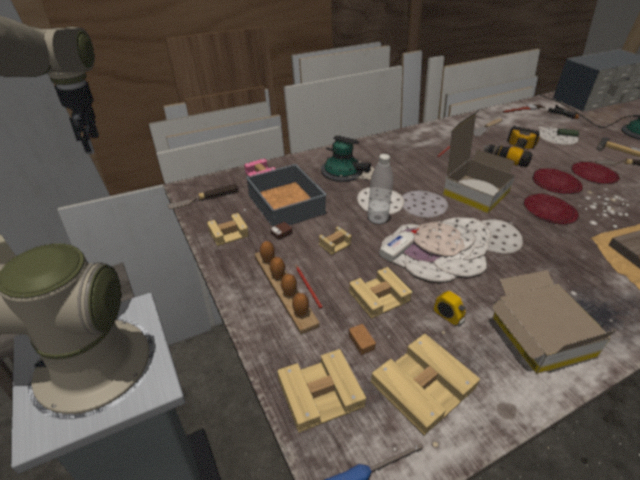

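View pics/top0.png

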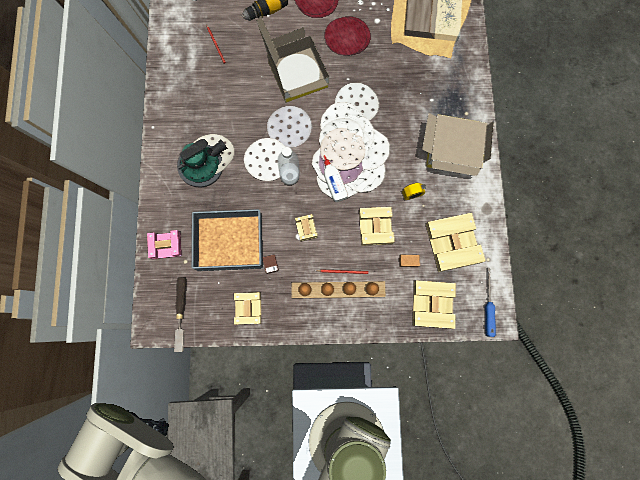

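View pics/wrist0.png

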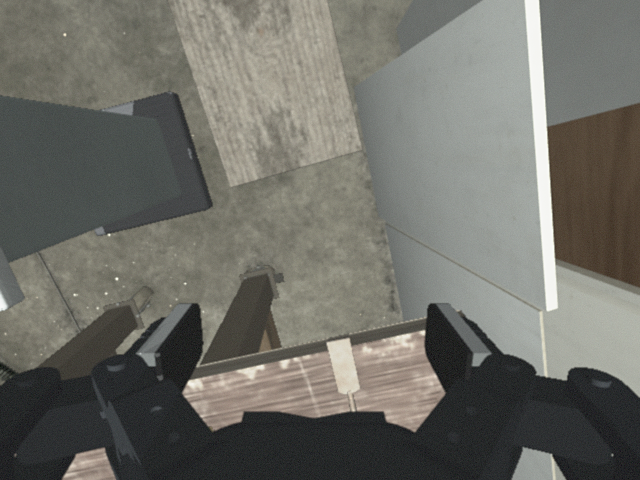

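The top view shows five light-wood risers at (456,242), (435,304), (376,226), (247,308) and (306,227). A pink look-alike sits at (164,244). There are four knobs on the strip at about (304..373,289), and the tub is at (227,240). Next I'll set up the geometry helpers.

```bash
cat > h.py <<'E'
import numpy as np, cv2, glob
from workcell import status, cams, manip
class Cam:
    def __init__(s,name):
        c=cams.get_image(name); s.img=np.ascontiguousarray(c["img"][:,:,::-1]); s.V=np.array(c["view"])
        f=240/np.tan(np.radians(c["fovy"])/2); s.K=np.array([[f,0,c["cx"]],[0,f,c["cy"]],[0,0,1]])
        s.C=-s.V[:3,:3].T@s.V[:3,3]
    def cast(s,px,z):
        px=np.atleast_2d(np.float64(px)); d=np.c_[(px[:,0]-s.K[0,2])/s.K[0,0],-(px[:,1]-s.K[1,2])/s.K[0,0],-np.ones(len(px))]@s.V[:3,:3]
        return (s.C+d*((z-s.C[2])/d[:,2])[:,None])
    def proj(s,P):
        P=np.atleast_2d(P)@s.V[:3,:3].T+s.V[:3,3]
        return np.c_[s.K[0,2]+s.K[0,0]*P[:,0]/-P[:,2], s.K[1,2]-s.K[0,0]*P[:,1]/-P[:,2]]
def comps(mask,mn=30):
    n,l,st,ce=cv2.connectedComponentsWithStats(mask.astype(np.uint8))
    return [(i,st[i],ce[i],l==i) for i in range(1,n) if st[i][4]>=mn]
def plan(x,y,z,yaw=None):
    """travel (mm, tool axes) and twist (deg) from the present pose to TCP x,y,z, yaw (mod pi)"""
    o=status.get_obs(); p=o["tool_pos"]; r=o["tcp_rot"]
    from scipy.spatial.transform import Rotation as R
    M=R.from_euler("xyz",r).as_matrix(); t=M.T@(np.array([x,y,z])-p)*1000
    y0=np.arctan2(M[1,0],M[0,0]); tw=0
    if yaw is not None:
        d=(yaw-y0+np.pi/2)%np.pi-np.pi/2; tw=-np.degrees(d)
    print("travel",t.round(1).tolist(),"twist",round(tw,1),"alt",round(tw-180*np.sign(tw),1),"q6",o["q"][5].round(2),"t",o["t"])
def crop(im,x0,y0,x1,y1,name,s=4):
    cv2.imwrite("pics/"+name,cv2.resize(im[y0:y1,x0:x1],None,fx=s,fy=s,interpolation=cv2.INTER_CUBIC))
E
python3 - <<'E'
from h import *
c=Cam("top"); hsv=cv2.cvtColor(c.img,cv2.COLOR_BGR2HSV)
for p in [(456,242),(450,225),(440,290),(247,300),(304,289),(164,244),(226,240),(193,240)]: print(p,hsv[p[1],p[0]])
m=cv2.inRange(hsv,(15,50,150),(35,150,255))
for i,st,ce,l in comps(m,60): 
    print(st,ce.round(1),c.cast(ce,0.034).round(4)[0])
k=cv2.inRange(hsv,(0,120,40),(14,255,190))
for i,st,ce,l in comps(k,40): print("br",st,ce.round(1),c.cast(ce,0.05).round(4)[0])
crop(c.img,130,200,510,350,"topc.png",2)
print("tub rim",c.cast([(192,212),(261,210),(261,270),(193,269)],.07).round(3).tolist())
print("strip",c.cast([(291,283),(384,282),(384,297),(291,297)],.018).round(3).tolist())
E
```

```text
(456, 242) [ 18 108 222]
(450, 225) [ 27  69 249]
(440, 290) [ 25  86 235]
(247, 300) [ 20 105 234]
(304, 289) [ 15 160 214]
(164, 244) [ 17 106 218]
(226, 240) [ 15 132 218]
(193, 240) [98 31 98]
[ 23   0  19 120 595] [32.  60.1] [1.2262 1.0159 0.034 ]
[ 391    0   80   59 2112] [429.   29.4] [ 1.3288 -0.3245  0.034 ]
[  5   7  17 115 515] [13.4 64.7] [1.21   1.0755 0.034 ]
[297  48  19  13  73] [307.2  53. ] [1.243  0.0958 0.034 ]
[ 423  113   64   55 2414] [455.4 139.5] [ 0.9242 -0.3834  0.034 ]
[432 161  48  14 325] [454.8 167.7] [ 0.8275 -0.3736  0.034 ]
[ 51 180  18 146 672] [ 59.6 253.3] [0.5692 0.8677 0.034 ]
[ 360  207   35   37 1034] [376.2 225.3] [ 0.641  -0.1103  0.034 ]
[ 428  213   58   58 2166] [455.5 241.5] [ 0.5849 -0.3563  0.034 ]
[295 215  23  25 342] [305.7 227.1] [0.6389 0.111  0.034 ]
[ 199  216   60   51 2780] [228.4 241.1] [0.5984 0.3517 0.034 ]
[155 240  16   8 108] [162.4 243.3] [0.5949 0.5551 0.034 ]
[401 255  19  11 185] [409.9 260.1] [ 0.5288 -0.2098  0.034 ]
[291 281  95  17 848] [337.5 289.9] [0.4411 0.0173 0.034 ]
[ 413  280   43   49 1699] [434.4 304.1] [ 0.3924 -0.2763  0.034 ]
[ 11 290   9  28 155] [ 15.3 303.5] [0.4185 0.9864 0.034 ]
[234 292  27  33 715] [246.9 308. ] [0.3917 0.2926 0.034 ]
[  0 295   6  18  78] [  2.3 303.3] [0.42   1.0249 0.034 ]
tub rim [[0.684, 0.458, 0.07], [0.687, 0.247, 0.07], [0.502, 0.247, 0.07], [0.508, 0.449, 0.07]]
strip [[0.466, 0.159, 0.018], [0.464, -0.129, 0.018], [0.418, -0.126, 0.018], [0.423, 0.16, 0.018]]
```

View pics/topc.png

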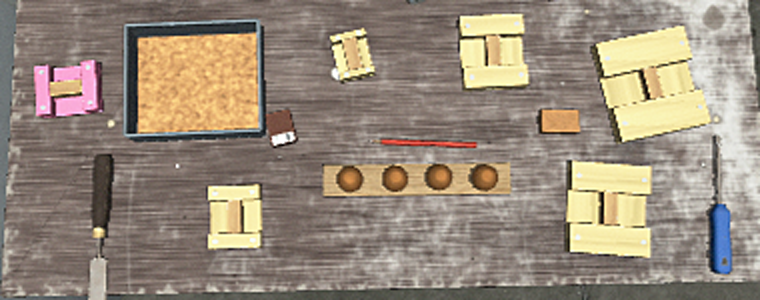

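Run:
```python
from h import *
c=Cam("top"); hsv=cv2.cvtColor(c.img,cv2.COLOR_BGR2HSV)
m=np.zeros((480,640),np.uint8); m[276:302,288:390]=cv2.inRange(hsv,(0,140,0),(20,255,255))[276:302,288:390]
for i,st,ce,l in comps(m,30): print("knob top",st,ce.round(1),c.cast(ce,0.052).round(4)[0])
s=Cam("scene"); h2=cv2.cvtColor(s.img,cv2.COLOR_BGR2HSV)
crop(s.img,220,210,340,340,"sk.png",5)
m=np.zeros((480,640),np.uint8); m[230:325,250:320]=cv2.inRange(h2,(0,140,0),(14,255,255))[230:325,250:320]
for i,st,ce,l in comps(m,30): print("knob scene",st,ce.round(1),s.cast(ce,0.05).round(4)[0])
```

```text
knob top [299 283  12  13 124] [304.6 289.1] [0.4439 0.1177 0.052 ]
knob top [322 283  12  13 122] [327.1 288.8] [0.4433 0.0497 0.052 ]
knob top [343 282  13  13 128] [349.3 288. ] [ 0.4445 -0.0171  0.052 ]
knob top [366 282  13  13 127] [372.  288.4] [ 0.4421 -0.0855  0.052 ]
knob scene [260 242  24  37 313] [271.9 258.4] [0.4451 0.0833 0.05  ]
knob scene [297 268  23  39 110] [308.1 286.5] [ 0.4829 -0.0475  0.05  ]
knob scene [280 274  16  22 177] [287.7 282.8] [ 0.4449 -0.0143  0.05  ]
knob scene [293 293  15  23 201] [299.8 302.7] [ 0.4433 -0.0847  0.05  ]
```

View pics/sk.png

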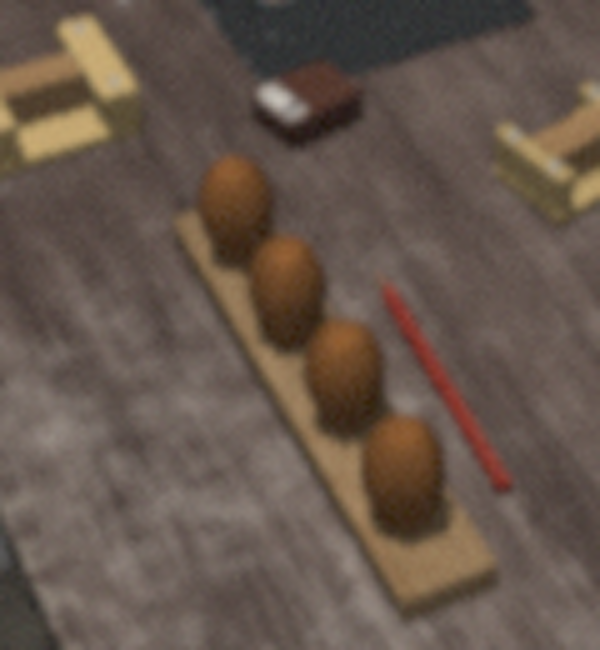

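```bash
python3 -c "
from h import *
plan(.4437,.1177,.14,0)"
```

```text
travel [-306.4, 91.2, -403.7] twist 76.4 alt -103.6 q6 -0.22 t 0.3
```

```bash
python3 -m creep '{"travel":[[-34,10,-45],[-68,20,-90],[-102,30,-135],[-136,40,-180],[-170,50,-225],[-204,60,-270],[-238,70,-315],[-272,80,-360],[-306.4,91,-403.7],[-306.4,91,-403.7],[-306.4,91,-403.7]],"twist":[8,16,24,33,42,50,59,68,76.4,76.4,76.4],"gripper":[1,1,1,1,1,1,1,1,1,1,1]}'
python3 - <<'E'
from h import *
plan(.4437,.1177,.028,0)
w=Cam("wrist"); cv2.imwrite("pics/w1.png",w.img); print(w.proj([[.4437,.1177,.078],[.4437,.1177,.05]]), w.C)
E
```

```text
t: 1.68
tool_pos: [0.4434, 0.1181, 0.1403]
tcp_rot: [-1.571, 0.001, 0.001]
contact_force: [0.4, 0.1, 0.3]
opening: 0.0853
travel [0.4, 112.3, -0.4] twist 0.1 alt -179.9 q6 0.0 t 1.675
[[312.83784589 264.54667353]
 [312.87938778 250.94237691]] [0.44382312 0.18575618 0.28290751]
```

View pics/w1.png

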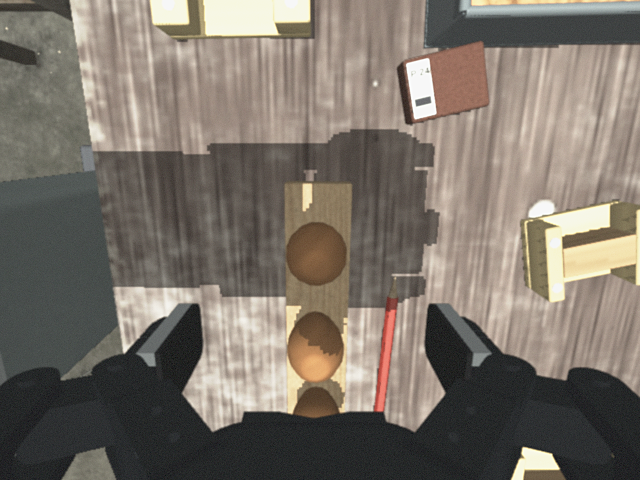

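Knob 1 appears in the wrist view at (317,253), about 2 mm in +x of the prediction. I'll correct for that and grip it.

```bash
python3 -m creep '{"travel":[[2,50,0],[2,85,0],[2,112,0],[2,112,0],[2,112,0],[2,112,0],[2,112,0],[2,112,0]],"twist":[0,0,0,0,0,0,0,0],"gripper":[1,1,1,1,-1,-1,-1,-1]}';  python3 -c "
from h import *
plan(.575,.425,.14,0)"
```

```text
t: 2.72
tool_pos: [0.4462, 0.1179, 0.0294]
tcp_rot: [-1.571, -0.002, 0.001]
contact_force: [-2.0, -0.3, 8.3]
opening: 0.0378
travel [129.2, -110.4, 307.0] twist 0.0 alt -180.0 q6 0.0 t 2.725
```

```bash
python3 -m creep '{"travel":[[0,-50,0],[0,-90,0],[20,-110,50],[45,-110,105],[72,-110,160],[95,-110,215],[115,-110,265],[125,-110,302],[125,-110,302],[125,-110,302]],"twist":[0,0,0,0,0,0,0,0,0,0],"gripper":[-1,-1,-1,-1,-1,-1,-1,-1,-1,-1]}'
python3 - <<'E'
from h import *
w=Cam("wrist"); cv2.imwrite("pics/w2.png",w.img)
E
```

```text
t: 3.98
tool_pos: [0.5704, 0.4192, 0.1383]
tcp_rot: [-1.571, 0.0, 0.0]
contact_force: [-0.5, -0.5, -0.3]
opening: 0.0378
```

View pics/w2.png

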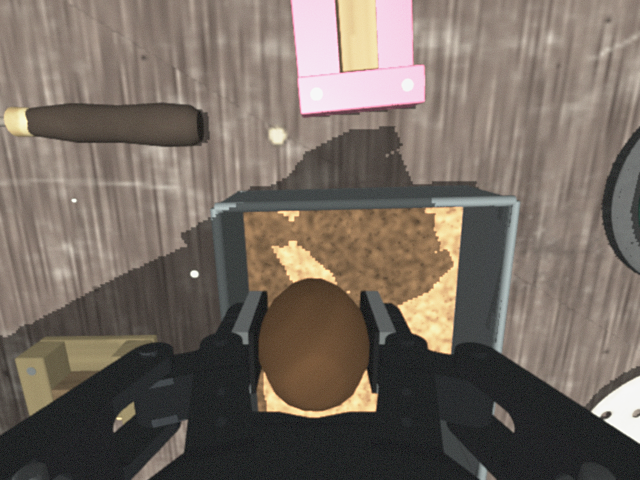

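The knob is held. The tub's far rim runs from (213,207) to (517,200), and its left and right rims are in view.

Run:
```python
from h import *
w=Cam("wrist"); print(w.cast([(213,207),(517,199),(221,300),(504,400)],.07).round(4)); print(w.cast([(245,210),(462,206),(457,330)],.004).round(4))
crop(w.img,190,170,540,420,"w2c.png",2)
plan(.58,.42,.04,0)
```

```text
[[0.514  0.451  0.07  ]
 [0.6868 0.4556 0.07  ]
 [0.5148 0.3936 0.07  ]
 [0.6976 0.3219 0.07  ]]
[[0.52   0.4376 0.004 ]
 [0.6825 0.4406 0.004 ]
 [0.6893 0.3378 0.004 ]]
travel [9.3, 98.8, 1.1] twist -0.0 alt 180.0 q6 0.47 t 4.075
```

View pics/w2c.png

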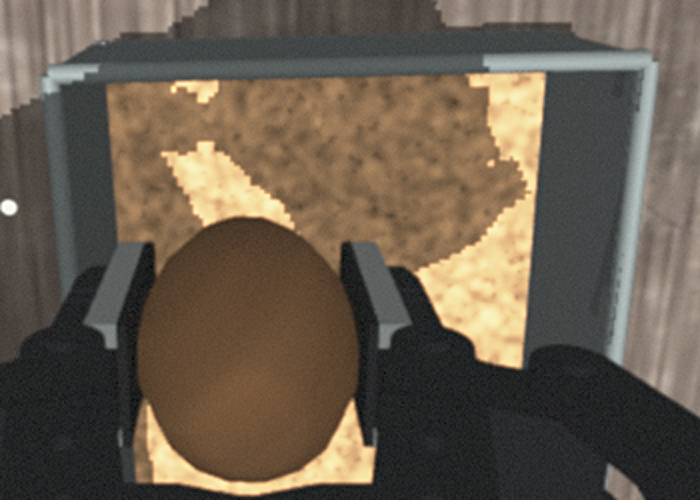

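```bash
python3 -m creep '{"travel":[[4,0,-14],[4,40,-14],[4,75,-14],[4,100,-14],[4,112,-14],[4,117,-14],[4,120,-14],[4,120,-14],[4,120,-14]],"twist":[0,0,0,0,0,0,0,0,0],"gripper":[-1,-1,-1,-1,-1,-1,-1,-1,-1]}'
```

```text
t: 5.2
tool_pos: [0.5748, 0.406, 0.0189]
tcp_rot: [-1.57, -0.001, 0.001]
contact_force: [1.2, 0.6, -0.2]
opening: 0.0373
```

```bash
python3 -m creep '{"travel":[[0,1,0],[0,2,0],[0,2,0],[0,2,0],[0,2,0],[0,2,0],[0,-20,0],[0,-60,0],[0,-115,0],[0,-115,0]],"twist":[0,0,0,0,0,0,0,0,0,0],"gripper":[-1,-1,0.2,0.2,0.2,0.2,0.2,0.2,0.2,0.2]}'
python3 - <<'E'
from h import *
w=Cam("wrist"); cv2.imwrite("pics/w3.png",w.img)
plan(.4455,.0497,.13,0)
E
```

```text
t: 6.45
tool_pos: [0.5763, 0.407, 0.1398]
tcp_rot: [-1.566, -0.009, 0.001]
contact_force: [0.1, 0.0, -0.3]
opening: 0.0511
travel [-130.0, 5.1, -356.6] twist 0.0 alt -180.0 q6 0.45 t 6.5
```

View pics/w3.png

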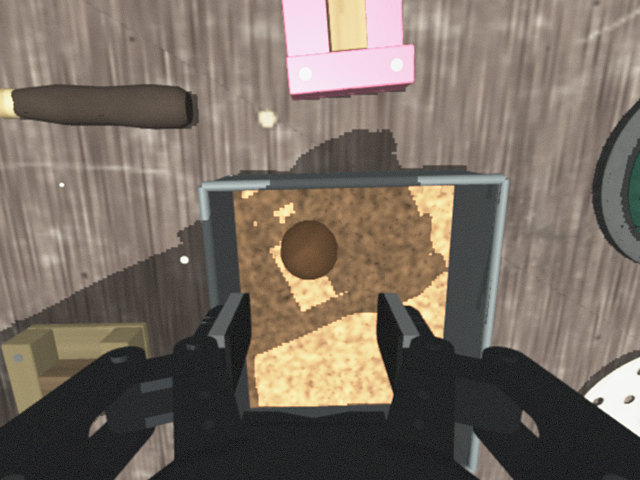

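Knob 1 is standing in the tub at (309,250). Next is knob 2.

```bash
python3 -m creep '{"travel":[[-19,0,-52],[-38,0,-104],[-57,0,-156],[-76,0,-208],[-95,0,-260],[-114,0,-312],[-130,0,-357],[-130,0,-357],[-130,45,-357],[-130,85,-357],[-130,111,-357],[-130,111,-357]],"twist":[0,0,0,0,0,0,0,0,0,0,0,0],"gripper":[1,1,1,1,1,1,1,1,1,1,1,1]}'
python3 -m creep '{"travel":[[0,0,0],[0,0,0],[0,0,0],[0,0,0],[0,-50,0],[0,-100,0],[22,-112,50],[47,-112,100],[75,-112,155],[105,-112,210],[135,-112,265],[168,-112,315]],"twist":[0,0,0,0,0,0,0,0,0,0,0,0],"gripper":[-1,-1,-1,-1,-1,-1,-1,-1,-1,-1,-1,-1]}'; python3 -c "
from h import *
plan(.615,.363,.017,0)"
```

```text
t: 8.0
tool_pos: [0.4436, 0.0496, 0.0208]
tcp_rot: [-1.57, 0.004, 0.001]
contact_force: [-0.1, 0.3, 0.3]
opening: 0.0855
t: 9.5
tool_pos: [0.613, 0.366, 0.1349]
tcp_rot: [-1.571, -0.001, 0.001]
contact_force: [1.0, 0.1, 1.4]
opening: 0.038
travel [1.9, 117.9, -3.0] twist 0.1 alt -179.9 q6 0.37 t 9.5
```

```bash
python3 -m creep '{"travel":[[2,40,-3],[2,75,-3],[2,100,-3],[2,110,-3],[2,116,-3],[2,118,-3],[2,118,-3],[2,118,-3]],"twist":[0,0,0,0,0,0,0,0],"gripper":[-1,-1,-1,-1,-1,-1,-1,-1]}'; python3 -c "
from h import *
w=Cam('wrist'); cv2.imwrite('pics/w4.png',w.img)"
```

```text
t: 10.5
tool_pos: [0.6149, 0.361, 0.017]
tcp_rot: [-1.57, -0.001, 0.001]
contact_force: [-0.9, -0.8, -0.4]
opening: 0.0376
```

View pics/w4.png

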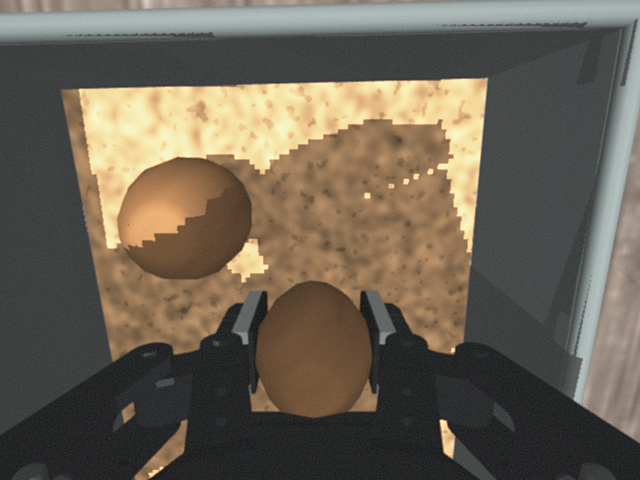

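```bash
python3 -m creep '{"travel":[[0,1,0],[0,2,0],[0,3,0],[0,4,0],[0,4,0]],"twist":[0,0,0,0,0],"gripper":[-1,-1,-1,-1,-1]}'
```

```text
t: 11.18
tool_pos: [0.6145, 0.3609, 0.0122]
tcp_rot: [-1.571, 0.0, 0.001]
contact_force: [-1.1, 0.0, -0.3]
opening: 0.038
```

Still free, so I'll go down 2 mm more and release.

```bash
python3 -m creep '{"travel":[[0,1,0],[0,2,0],[0,2,0],[0,2,0],[0,2,0],[0,2,0],[0,-20,0],[0,-60,0],[0,-120,0],[0,-120,0],[0,-120,0]],"twist":[0,0,0,0,0,0,0,0,0,0,0],"gripper":[-1,-1,0.2,0.2,0.2,0.2,0.2,0.2,0.2,0.2,0.2]}'
python3 - <<'E'
from h import *
plan(.4465,-.0171,.13,0)
E
```

```text
t: 12.55
tool_pos: [0.6145, 0.3609, 0.1331]
tcp_rot: [-1.571, -0.001, 0.001]
contact_force: [-0.7, -1.1, -0.7]
opening: 0.0512
travel [-168.2, 2.9, -377.9] twist 0.0 alt -180.0 q6 0.37 t 12.55
```

```bash
python3 -m creep '{"travel":[[-24,0,-54],[-48,0,-108],[-72,0,-162],[-96,0,-216],[-120,0,-270],[-144,0,-324],[-168,0,-378],[-168,0,-378],[-168,45,-378],[-168,85,-378],[-168,106,-378],[-168,106,-378]],"twist":[0,0,0,0,0,0,0,0,0,0,0,0],"gripper":[1,1,1,1,1,1,1,1,1,1,1,1]}'
python3 -m creep '{"travel":[[0,0,0],[0,0,0],[0,0,0],[0,0,0]],"twist":[0,0,0,0],"gripper":[-1,-1,-1,-1]}'; python3 -c "
from h import *
plan(.575,.318,.13,0)"
```

```text
t: 14.05
tool_pos: [0.4459, -0.0162, 0.025]
tcp_rot: [-1.569, 0.004, 0.001]
contact_force: [0.9, 1.0, 0.3]
opening: 0.0853
t: 14.55
tool_pos: [0.4472, -0.0173, 0.0272]
tcp_rot: [-1.571, -0.001, 0.001]
contact_force: [-1.4, 0.8, 7.6]
opening: 0.0378
travel [128.1, -102.7, 335.2] twist 0.0 alt -180.0 q6 -0.3 t 14.55
```

```bash
python3 -m creep '{"travel":[[0,-50,0],[0,-100,0],[20,-103,53],[40,-103,106],[60,-103,159],[80,-103,212],[100,-103,265],[128,-103,320],[128,-103,335],[128,-103,335],[128,-60,335],[128,-30,335]],"twist":[0,0,0,0,0,0,0,0,0,0,0,0],"gripper":[-1,-1,-1,-1,-1,-1,-1,-1,-1,-1,-1,-1]}'; python3 -c "
from h import *
plan(.575,.318,.015,0)"
```

```text
t: 16.05
tool_pos: [0.5741, 0.3159, 0.0554]
tcp_rot: [-1.571, 0.001, -0.001]
contact_force: [0.4, 0.3, -1.1]
opening: 0.0379
travel [1.0, 40.4, 2.1] twist -0.1 alt 179.9 q6 0.33 t 16.05
```

```bash
python3 -m creep '{"travel":[[0,20,0],[0,32,0],[0,37,0],[0,40,0],[0,42,0],[0,42,0],[0,42,0],[0,42,0],[0,42,0],[0,20,0],[0,-30,0],[0,-75,0]],"twist":[0,0,0,0,0,0,0,0,0,0,0,0],"gripper":[-1,-1,-1,-1,-1,0.2,0.2,0.2,0.2,0.2,0.2,0.2]}'
python3 - <<'E'
from h import *
w=Cam("wrist"); cv2.imwrite("pics/w5.png",w.img)
plan(.4465,-.0858,.13,0)
E
```

```text
t: 17.55
tool_pos: [0.5747, 0.318, 0.1334]
tcp_rot: [-1.57, -0.001, 0.001]
contact_force: [-0.1, -0.5, 0.4]
opening: 0.0514
travel [-130.9, 7.5, -404.5] twist 0.0 alt -180.0 q6 0.33 t 17.6
```

View pics/w5.png

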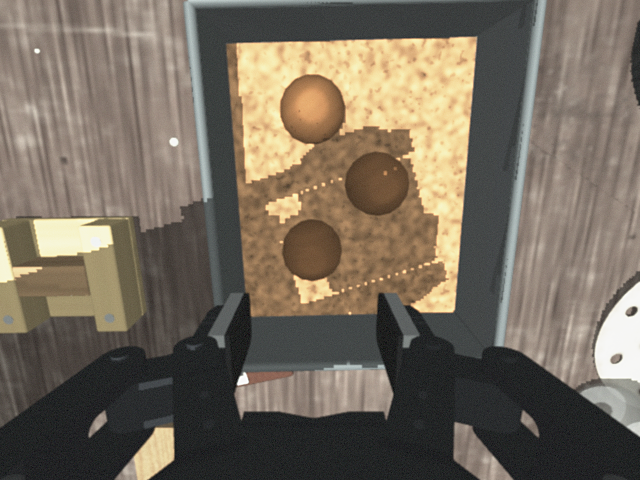

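Run:
```python
from h import *
w=Cam("wrist"); print(w.cast([(227,43),(477,38),(457,312),(245,317)],.004).round(4)); print(w.cast([(312,108),(377,183),(312,250)],.036).round(4))
```

```text
[[0.5208 0.4513 0.004 ]
 [0.6895 0.455  0.004 ]
 [0.6967 0.2532 0.004 ]
 [0.5234 0.2495 0.004 ]]
[[0.5778 0.4074 0.036 ]
 [0.6205 0.3611 0.036 ]
 [0.5778 0.3154 0.036 ]]
```

Three knobs are standing in the tub at (312,108), (377,183) and (312,250). The casts fit the tub's inner size. Next is knob 4.

```bash
python3 -m creep '{"travel":[[-19,0,-58],[-38,0,-116],[-57,0,-174],[-76,0,-232],[-95,0,-290],[-114,0,-348],[-129,0,-404.5],[-129,0,-404.5],[-129,45,-404.5],[-129,85,-404.5],[-129,106,-404.5],[-129,106,-404.5]],"twist":[0,0,0,0,0,0,0,0,0,0,0,0],"gripper":[1,1,1,1,1,1,1,1,1,1,1,1]}'
python3 -m creep '{"travel":[[0,0,0],[0,0,0],[0,0,0],[0,0,0]],"twist":[0,0,0,0],"gripper":[-1,-1,-1,-1]}'; python3 -c "
from h import *
plan(.62,.286,.13,0)"
```

```text
t: 19.15
tool_pos: [0.4452, -0.0856, 0.0242]
tcp_rot: [-1.569, 0.003, 0.002]
contact_force: [-0.7, -0.8, 1.1]
opening: 0.0855
t: 19.65
tool_pos: [0.4463, -0.0869, 0.0262]
tcp_rot: [-1.571, -0.001, 0.001]
contact_force: [-1.9, 0.5, 6.3]
opening: 0.0376
travel [174.1, -103.8, 372.7] twist 0.0 alt -180.0 q6 -0.45 t 19.65
```

```bash
python3 -m creep '{"travel":[[0,-50,0],[0,-100,0],[25,-104,52],[50,-104,104],[75,-104,156],[100,-104,208],[125,-104,260],[150,-104,312],[174,-104,365],[174,-104,372],[174,-104,372],[174,-50,372]],"twist":[0,0,0,0,0,0,0,0,0,0,0,0],"gripper":[-1,-1,-1,-1,-1,-1,-1,-1,-1,-1,-1,-1]}'; python3 -c "
from h import *
plan(.62,.286,.0135,0)"
```

```text
t: 21.15
tool_pos: [0.622, 0.2847, 0.0794]
tcp_rot: [-1.569, -0.009, -0.001]
contact_force: [1.2, -0.2, -1.8]
opening: 0.0379
travel [-2.6, 65.8, 1.1] twist -0.0 alt 180.0 q6 0.26 t 21.15
```

```bash
python3 -m creep '{"travel":[[0,25,0],[0,45,0],[0,55,0],[0,60,0],[0,62,0],[0,63,0],[0,63,0],[0,63,0],[0,63,0],[0,63,0],[0,30,0],[0,-55,0]],"twist":[0,0,0,0,0,0,0,0,0,0,0,0],"gripper":[-1,-1,-1,-1,-1,-1,0.2,0.2,0.2,0.2,0.2,0.2]}'
python3 - <<'E'
from h import *
w=Cam("wrist"); cv2.imwrite("pics/w6.png",w.img)
t=Cam("top"); cv2.imwrite("pics/top2.png",t.img); crop(t.img,130,200,510,350,"top2c.png",2)
E
```

```text
t: 22.65
tool_pos: [0.6184, 0.285, 0.1065]
tcp_rot: [-1.572, 0.005, 0.0]
contact_force: [1.1, 0.2, 0.1]
opening: 0.0513
```

View pics/w6.png

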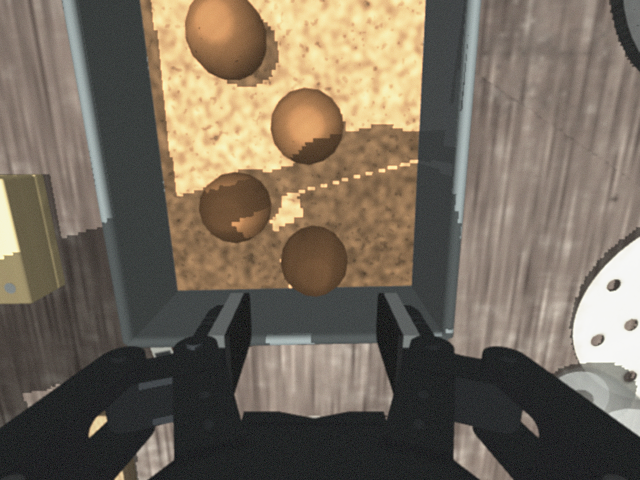

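View pics/top2c.png

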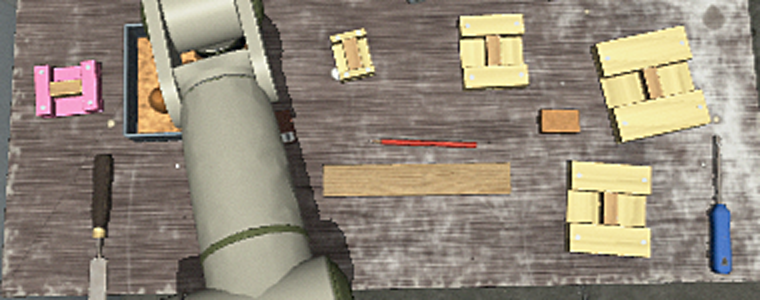

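All four knobs stand in the tub, in the wrist view at (226,37), (307,126), (236,207) and (315,261). Next are the risers. I'll move to view the one at top-view (435,304), which should be riser_b.

```bash
python3 -m creep '{"travel":[[0,-50,0],[-25,-80,-50],[-50,-110,-100],[-75,-140,-150],[-100,-153,-205],[-125,-153,-260],[-150,-153,-315],[-175,-153,-370],[-205,-153,-425],[-235,-153,-480],[-260,-153,-530],[-278,-153,-561]],"twist":[0,5,13,22,30,39,48,56,65,73,82,90],"gripper":[1,1,1,1,1,1,1,1,1,1,1,1]}'; python3 -m creep '{"travel":[[0,0,0],[0,0,0]],"twist":[0,0],"gripper":[1,1]}'
cat > cap.py <<'E'
import sys
from h import *
w=Cam("wrist"); n=sys.argv[1]; cv2.imwrite(f"pics/{n}.png",w.img); np.savez(f"{n}.npz",img=w.img,V=w.V,K=w.K,C=w.C)
E
python3 cap.py b1
```

```text
t: 24.25
tool_pos: [0.3407, -0.2777, 0.261]
tcp_rot: [-1.57, -0.001, -1.577]
contact_force: [0.1, 0.2, -0.1]
opening: 0.0854
t: 24.5
tool_pos: [0.3422, -0.2754, 0.2609]
tcp_rot: [-1.571, 0.0, -1.569]
contact_force: [-0.4, 0.8, -0.0]
opening: 0.0855
```

View pics/b1.png

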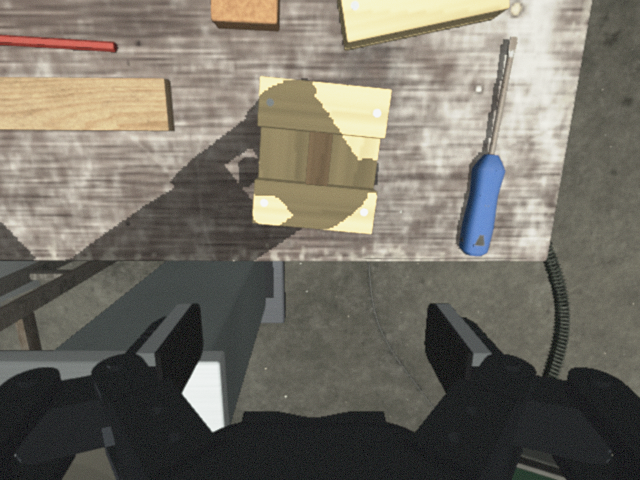

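Run:
```python
from h import *
im=cv2.imread("pics/b1.png"); crop(im,240,65,405,245,"b1c.png",4)
```

View pics/b1c.png

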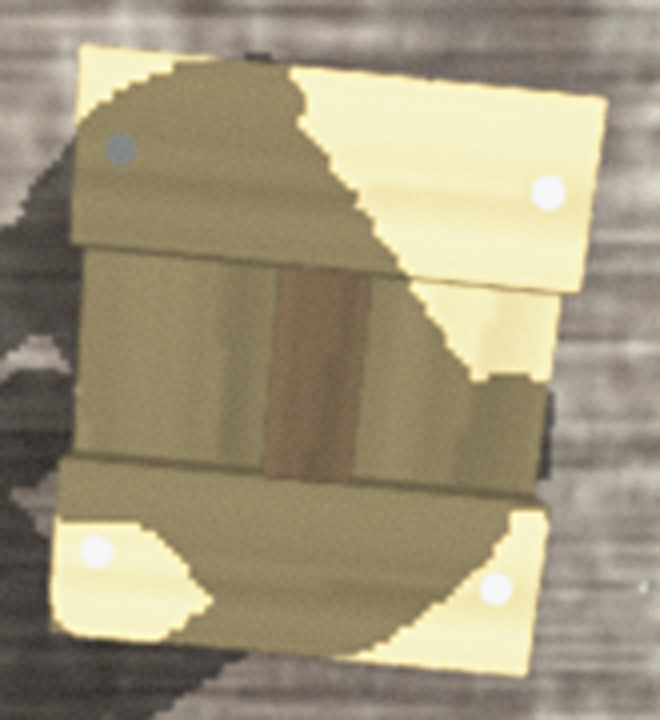

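Corners of the block on the z=34 mm plane, in full-image pixels: (260,76), (392,90), (372,234) and (253,222.5).

```bash
cat >> h.py <<'E'
class Sav(Cam):
    def __init__(s,n):
        d=np.load(f"{n}.npz"); s.img=d["img"];s.V=d["V"];s.K=d["K"];s.C=d["C"]
def rect(n,px,z):
    """corners TL,TR,BR,BL as seen; riser length runs image-up. prints centre, sizes, yaw of length"""
    P=Sav(n).cast(px,z); c=P.mean(0); a=((P[0]-P[3])+(P[1]-P[2]))/2; b=((P[1]-P[0])+(P[2]-P[3]))/2
    print(n,"centre",c.round(4),"L",[np.linalg.norm(P[0]-P[3]).round(4),np.linalg.norm(P[1]-P[2]).round(4)],"W",[np.linalg.norm(P[1]-P[0]).round(4),np.linalg.norm(P[2]-P[3]).round(4)],"yaw len",np.arctan2(a[1],a[0]).round(4),"from width",(np.arctan2(b[1],b[0])+np.pi/2).round(4))
    return c
E
python3 - <<'E'
from h import *
rect("b1",[(260,76.2),(391.8,90),(371.8,233.8),(253,222.5)],.034)
w=Sav("b1")
# notch centre lines / web
f=lambda u,v:(240+u/4,65+v/4)
print(w.cast([f(278,266),f(371,273),f(351,482),f(263,474)],.034).round(4).tolist(),w.cast([f(278,266),f(371,273),f(351,482),f(263,474)],.034).mean(0))
E
```

```text
b1 centre [ 0.3948 -0.2808  0.034 ] L [np.float64(0.1366), np.float64(0.1367)] W [np.float64(0.1215), np.float64(0.1209)] yaw len -0.0894 from width -0.0948
[[0.4204, -0.2715, 0.034], [0.4188, -0.2936, 0.034], [0.3697, -0.2894, 0.034], [0.3716, -0.2678, 0.034]] [ 0.39511656 -0.280581    0.034     ]
```

Riser_b is confirmed at 138x122 mm. Before gripping it I'll measure the base, riser_a.

```bash
python3 -m creep '{"travel":[[20,0,50],[40,0,100],[60,0,150],[82,0,190],[82,0,190],[82,0,190]],"twist":[0,0,0,0,0,0],"gripper":[1,1,1,1,1,1]}'
python3 cap.py a1
python3 - <<'E'
from h import *
im=cv2.imread("pics/a1.png"); crop(im,200,20,420,290,"a1c.png",2.9)
E
```

```text
t: 25.3
tool_pos: [0.5322, -0.3565, 0.2608]
tcp_rot: [-1.571, 0.0, -1.568]
contact_force: [-0.5, 0.2, 0.3]
opening: 0.0857
```

View pics/a1.png

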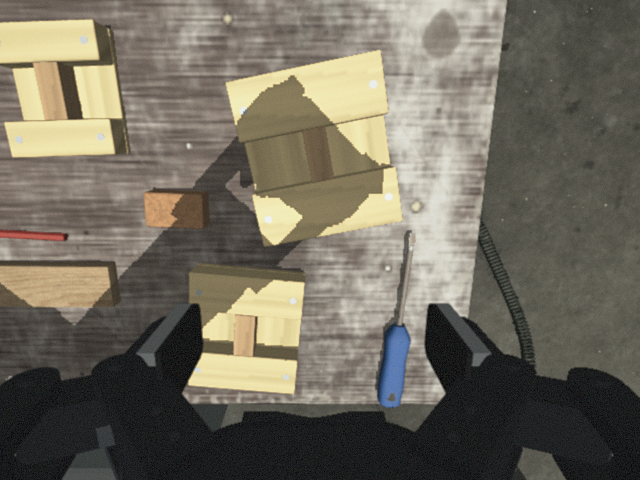

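Run:
```python
from h import *
im=cv2.imread("pics/a1.png"); crop(im,220,45,410,250,"a1c.png",4); print(cv2.imread("pics/a1c.png").shape)
```

```text
(820, 760, 3)
```

View pics/a1c.png

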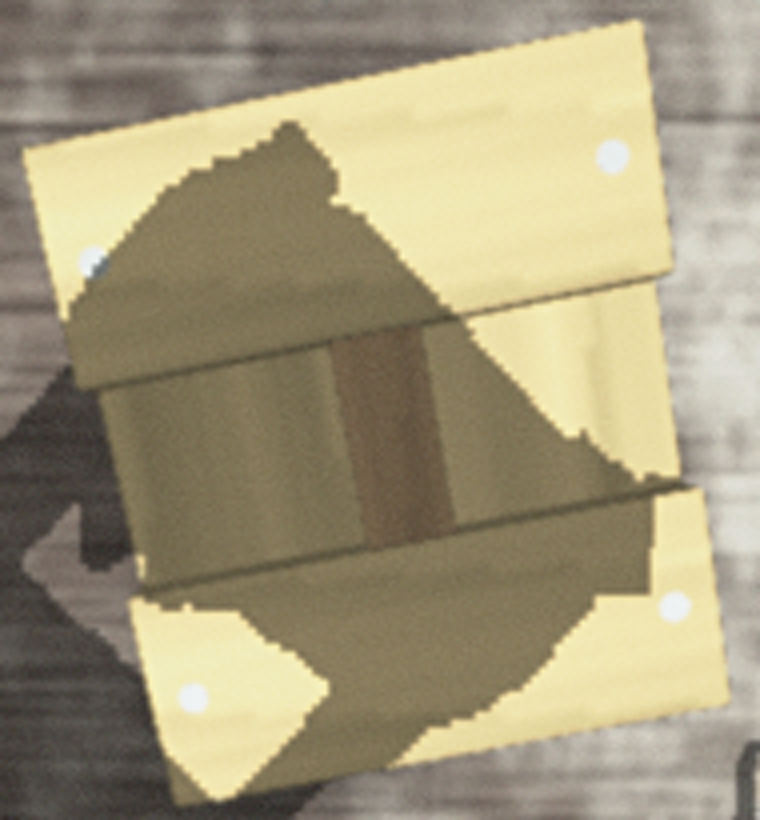

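Run:
```python
from h import *
f=lambda u,v:(220+u/4,45+v/4)
rect("a1",[f(24,151),f(641,20),f(729,703),f(178,806)],.034)
w=Sav("a1"); print(w.cast([f(330,343),f(422,325),f(457,528),f(370,550)],.034).mean(0))
# b again, as cross-check
plan(.395,-.2807,.1,-1.663)
```

```text
a1 centre [ 0.5887 -0.3612  0.034 ] L [np.float64(0.1584), np.float64(0.1587)] W [np.float64(0.1426), np.float64(0.1423)] yaw len 0.1911 from width 0.1937
[ 0.58901925 -0.36151955  0.034     ]
travel [-76.3, 161.3, -136.7] twist 5.4 alt -174.6 q6 0.8 t 25.35
```

Riser_a measures 160x144 mm with its centre at (0.589,-0.361) and yaw 0.192. Now I'll grip riser_b.

```bash
python3 -m creep '{"travel":[[-25,40,-45],[-50,80,-90],[-76,120,-137],[-76,160,-137],[-76,160,-137],[-76,200,-137],[-76,235,-137],[-76,250,-137],[-76,250,-137],[-76,250,-137]],"twist":[2,4,5.4,5.4,5.4,5.4,5.4,5.4,5.4,5.4],"gripper":[1,1,1,1,1,1,1,1,1,1]}'
python3 -m creep '{"travel":[[0,0,0],[0,0,0],[0,0,0],[0,0,0],[0,0,0]],"twist":[0,0,0,0,0],"gripper":[-1,-1,-1,-1,-1]}'
```

```text
t: 26.6
tool_pos: [0.3957, -0.2825, 0.0124]
tcp_rot: [-1.569, -0.002, -1.664]
contact_force: [0.0, -0.5, 1.1]
opening: 0.0858
t: 27.22
tool_pos: [0.3951, -0.2819, 0.0111]
tcp_rot: [-1.57, -0.0, -1.665]
contact_force: [-1.0, 1.1, 5.4]
opening: 0.0212
```

```bash
python3 -m creep '{"travel":[[0,-30,0],[0,-70,0],[0,-90,0],[0,-90,0]],"twist":[0,0,0,0],"gripper":[-1,-1,-1,-1]}'; python3 -c "
from h import *
plan(.5887,-.3613,.1,-1.379)"
```

```text
t: 27.72
tool_pos: [0.3952, -0.282, 0.1014]
tcp_rot: [-1.57, -0.001, -1.664]
contact_force: [-0.2, 0.1, -3.0]
opening: 0.0213
travel [60.8, 1.7, 200.1] twist -16.4 alt 163.6 q6 0.8 t 27.725
```

```bash
python3 -m creep '{"travel":[[12,0,40],[24,0,80],[37,0,120],[50,0,160],[61,0,190],[61,0,200],[61,0,200],[61,0,200]],"twist":[-3,-6,-9,-12,-15,-16.4,-16.4,-16.4],"gripper":[-1,-1,-1,-1,-1,-1,-1,-1]}'; python3 cap.py ab; python3 -c "
from h import *
plan(.5887,-.3613,.047,-1.379)"
```

```text
t: 28.72
tool_pos: [0.5876, -0.3609, 0.0996]
tcp_rot: [-1.572, 0.002, -1.379]
contact_force: [1.0, -0.4, -3.0]
opening: 0.021
travel [0.5, 53.1, 1.0] twist 0.0 alt -180.0 q6 0.66 t 28.775
```

View pics/ab.png

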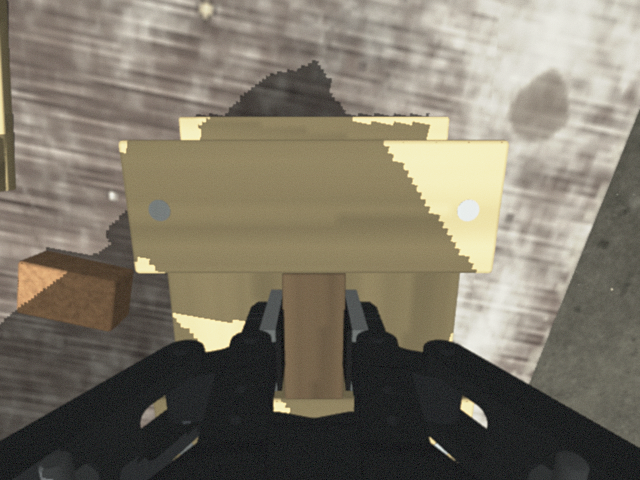

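Riser_b is aligned over a: the edges are parallel and b's bar is centred over a. I'll lower it to z about 0.046.

```bash
python3 -m creep '{"travel":[[0.5,25,1],[0.5,42,1],[0.5,49,1],[0.5,52,1],[0.5,53,1],[0.5,53,1],[0.5,53,1]],"twist":[0,0,0,0,0,0,0],"gripper":[-1,-1,-1,-1,-1,-1,-1]}'; python3 -m creep '{"travel":[[0,1,0],[0,1,0],[0,1,0],[0,1,0],[0,1,0],[0,1,0]],"twist":[0,0,0,0,0,0],"gripper":[-1,-1,-0.1,-0.1,-0.1,-0.1]}'
```

```text
t: 29.65
tool_pos: [0.5896, -0.3616, 0.0482]
tcp_rot: [-1.57, -0.001, -1.378]
contact_force: [-0.4, -0.5, -2.8]
opening: 0.0207
t: 30.4
tool_pos: [0.5895, -0.3615, 0.0469]
tcp_rot: [-1.571, -0.0, -1.378]
contact_force: [-0.5, 0.3, -0.8]
opening: 0.0384
```

```bash
python3 -m creep '{"travel":[[0,-40,0],[0,-90,0],[0,-140,-20],[0,-190,-40],[0,-235,-58],[0,-235,-58],[0,-235,-58]],"twist":[0,0,0,0,0,0,0],"gripper":[0,0.5,1,1,1,1,1]}'; python3 cap.py p1
python3 - <<'E'
from h import *
im=cv2.imread("pics/p1.png"); crop(im,220,45,410,250,"p1c.png",4)
E
```

```text
t: 31.28
tool_pos: [0.5325, -0.3724, 0.281]
tcp_rot: [-1.571, 0.001, -1.378]
contact_force: [0.4, 0.5, -0.7]
opening: 0.0859
```

View pics/p1.png

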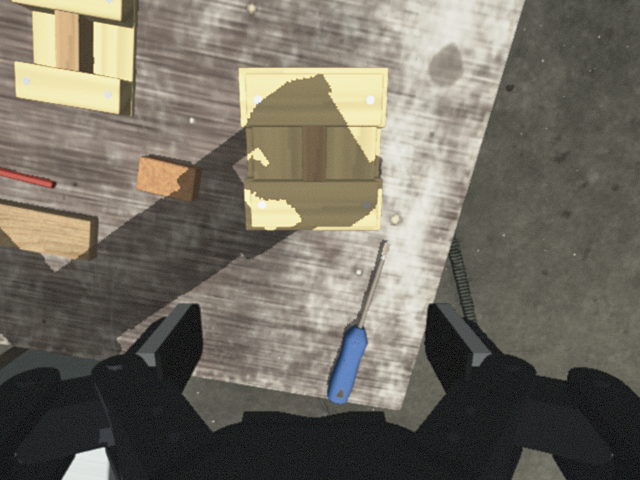

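View pics/p1c.png

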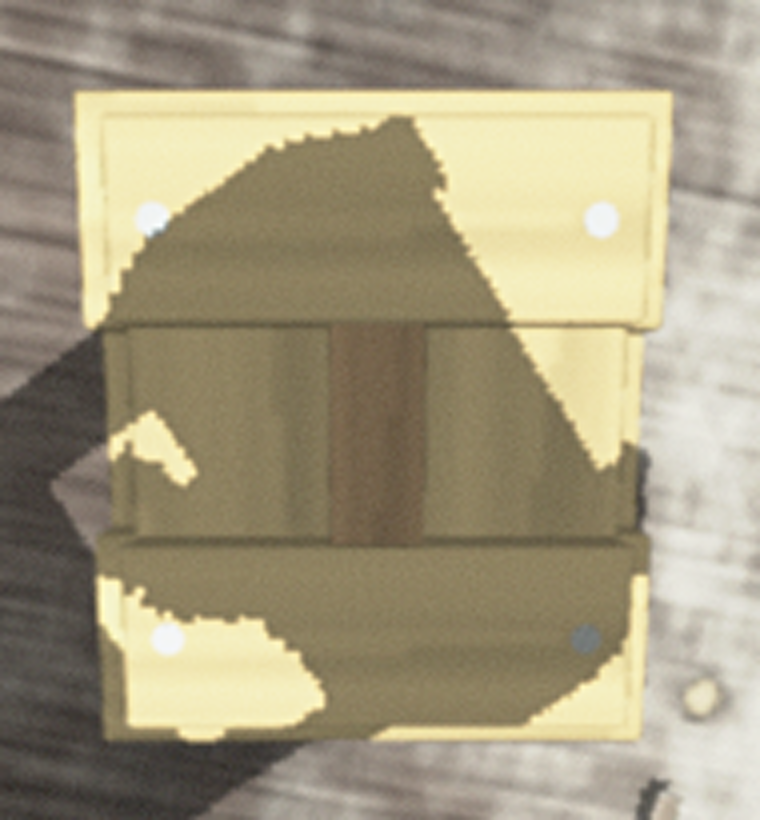

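Run:
```python
from h import *
f=lambda u,v:(220+u/4,45+v/4)
rect("p1",[f(75,92),f(672,92),f(640,740),f(103,740)],.034)
rect("p1",[f(100,112),f(655,112),f(624,722),f(126,724)],.068)
# c coarse
w=Sav("p1"); print(w.cast([(70,50)],.034))
plan(.585,-.11,.26,-1.571)
```

```text
p1 centre [ 0.5886 -0.3611  0.034 ] L [np.float64(0.1589), np.float64(0.1589)] W [np.float64(0.1428), np.float64(0.1436)] yaw len 0.1895 from width 0.1928
p1 centre [ 0.5898 -0.3617  0.068 ] L [np.float64(0.137), np.float64(0.1365)] W [np.float64(0.1215), np.float64(0.1212)] yaw len 0.189 from width 0.1948
[[ 0.63783685 -0.11737331  0.034     ]]
travel [-247.3, 20.7, 101.8] twist 11.1 alt -168.9 q6 0.59 t 31.325
```

Riser_b sits on a within about 1.3 mm and in line. Next is riser_c, at top-view (376,226).

```bash
python3 -m creep '{"travel":[[-50,5,20],[-100,10,40],[-150,15,60],[-200,20,80],[-247,20,102],[-247,20,102],[-247,20,102]],"twist":[2,4,6,8,11,11,11],"gripper":[1,1,1,1,1,1,1]}'; python3 cap.py c1
python3 - <<'E'
from h import *
im=cv2.imread("pics/c1.png"); crop(im,220,45,410,250,"c1c.png",4)
E
```

```text
t: 32.2
tool_pos: [0.5853, -0.1107, 0.2608]
tcp_rot: [-1.572, 0.0, -1.57]
contact_force: [0.7, 0.4, -0.2]
opening: 0.0856
```

View pics/c1.png

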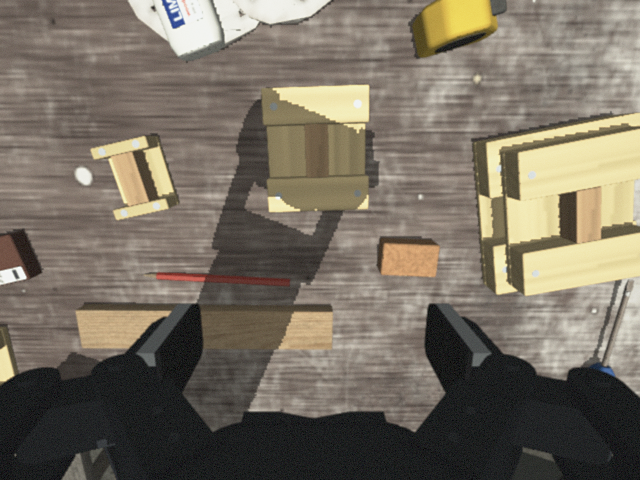

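View pics/c1c.png

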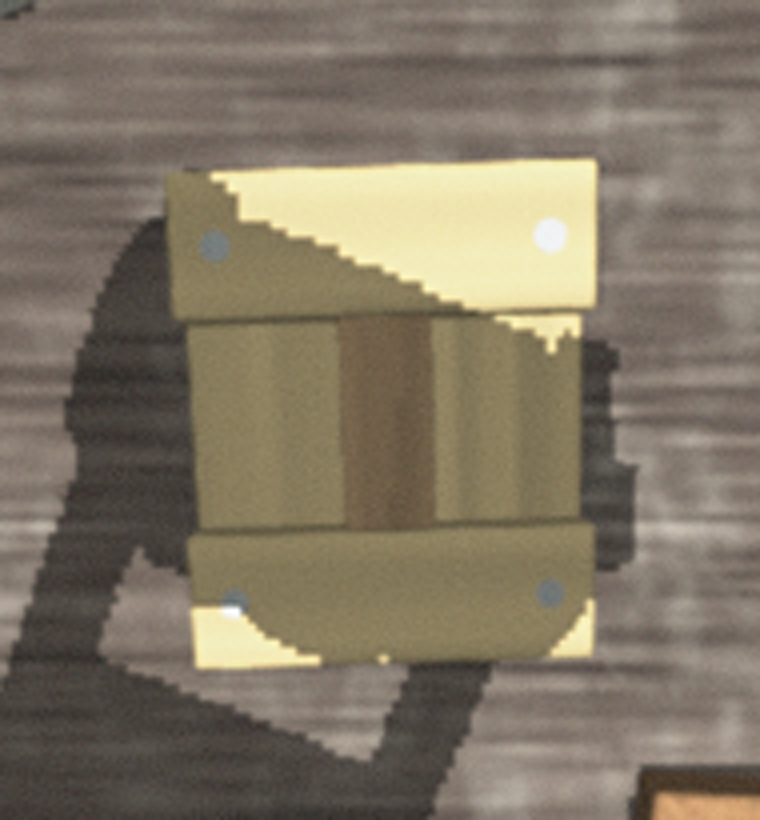

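Run:
```python
from h import *
f=lambda u,v:(220+u/4,45+v/4)
c=rect("c1",[f(167,172),f(597,158),f(594,655),f(196,667)],.034)
plan(c[0],c[1],.011,-1.571+.021)
```

```text
c1 centre [ 0.6453 -0.1142  0.034 ] L [np.float64(0.1151), np.float64(0.1151)] W [np.float64(0.0987), np.float64(0.0995)] yaw len 0.0313 from width 0.0318
travel [3.0, 249.9, 60.4] twist -1.2 alt 178.8 q6 1.19 t 32.25
```

Riser_c is confirmed at 116x100 mm, yaw 0.031. I'll grip it.

```bash
python3 -m creep '{"travel":[[2,60,30],[3,110,60],[3,160,60],[3,200,60],[3,235,60],[3,250,60],[3,250,60],[3,250,60],[3,250,60],[3,250,60],[3,250,60],[3,250,60]],"twist":[-1.8,-1.8,-1.8,-1.8,-1.8,-1.8,-1.8,-1.8,-1.8,-1.8,-1.8,-1.8],"gripper":[1,1,1,1,1,1,1,-1,-1,-1,-1,-1]}'
python3 -m creep '{"travel":[[0,-50,0],[0,-100,0],[0,-130,0],[0,-130,0]],"twist":[0,0,0,0],"gripper":[-1,-1,-1,-1]}'; python3 -c "
from h import *
plan(.5897,-.3616,.14,-1.379)"
```

```text
t: 33.75
tool_pos: [0.6457, -0.1136, 0.0125]
tcp_rot: [-1.57, -0.0, -1.539]
contact_force: [-0.9, 0.9, 4.9]
opening: 0.0208
t: 34.25
tool_pos: [0.646, -0.1138, 0.1435]
tcp_rot: [-1.568, -0.001, -1.539]
contact_force: [-0.5, -0.2, -2.4]
opening: 0.0206
travel [245.9, 3.6, -64.3] twist -9.2 alt 170.8 q6 1.19 t 34.25
```

```bash
python3 -m creep '{"travel":[[49,0,-13],[98,0,-26],[147,0,-39],[196,0,-52],[235,0,-62],[246,0,-64],[246,0,-64],[246,0,-64]],"twist":[-2,-4,-6,-8,-9,-9,-9,-9],"gripper":[-1,-1,-1,-1,-1,-1,-1,-1]}'; python3 -c "
from h import *
plan(.5902,-.3616,.083,-1.379)"
```

```text
t: 35.25
tool_pos: [0.5897, -0.36, 0.1411]
tcp_rot: [-1.571, 0.001, -1.38]
contact_force: [0.3, 0.0, -2.1]
opening: 0.0205
travel [1.8, 58.1, 0.3] twist -0.1 alt 179.9 q6 0.66 t 35.25
```

```bash
python3 -m creep '{"travel":[[1.5,30,0.3],[1.5,48,0.3],[1.5,55,0.3],[1.5,57,0.3],[1.5,58,0.3],[1.5,59,0.3],[1.5,59,0.3],[1.5,59,0.3],[1.5,59,0.3],[1.5,59,0.3],[1.5,59,0.3]],"twist":[0,0,0,0,0,0,0,0,0,0,0],"gripper":[-1,-1,-1,-1,-1,-1,-1,-0.1,-0.1,-0.1,-0.1]}'; python3 -m creep '{"travel":[[0,-40,0],[0,-90,-10],[0,-140,-35],[0,-170,-58],[0,-170,-58],[0,-170,-58]],"twist":[0,0,0,0,0,0],"gripper":[0,0.5,1,1,1,1]}'; python3 cap.py p2
python3 - <<'E'
from h import *
im=cv2.imread("pics/p2.png"); crop(im,220,25,410,250,"p2c.png",3.5)
E
```

```text
t: 36.62
tool_pos: [0.5899, -0.3629, 0.0829]
tcp_rot: [-1.571, -0.0, -1.382]
contact_force: [1.0, -0.6, -0.3]
opening: 0.0385
t: 37.38
tool_pos: [0.533, -0.3735, 0.2515]
tcp_rot: [-1.572, 0.002, -1.382]
contact_force: [0.3, 0.2, -0.7]
opening: 0.0855
```

View pics/p2.png

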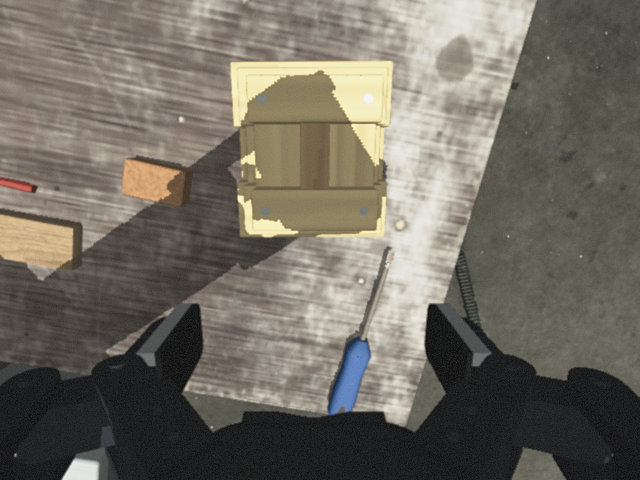

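View pics/p2c.png

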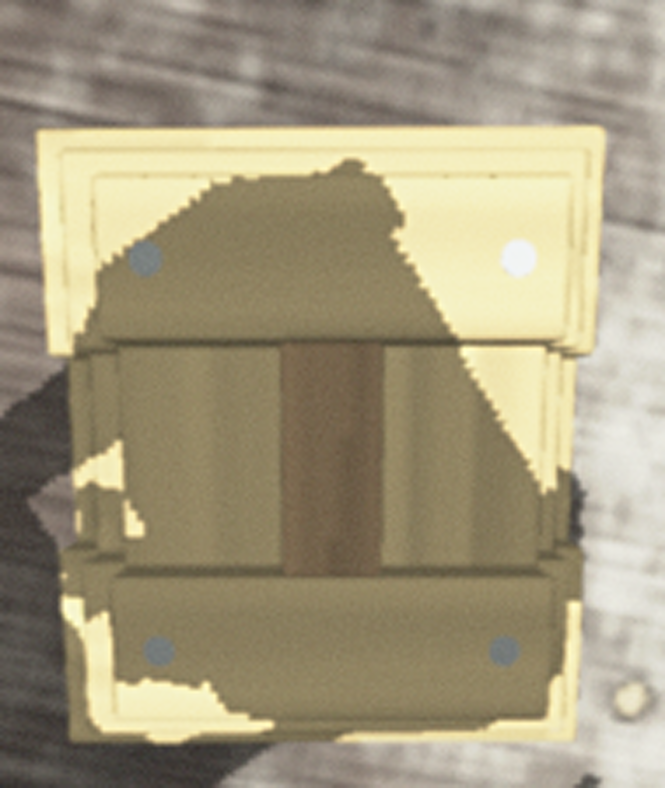

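Run:
```python
from h import *
f=lambda u,v:(220+u/3.5,25+v/3.5)
rect("p2",[f(38,130),f(605,127),f(577,740),f(72,741)],.034)
rect("p2",[f(92,176),f(570,177),f(547,719),f(115,719)],.102)
t=Cam("top"); cv2.imwrite("pics/top3.png",t.img); crop(t.img,130,200,510,350,"top3c.png",2)
```

```text
p2 centre [ 0.5889 -0.3615  0.034 ] L [np.float64(0.1585), np.float64(0.1589)] W [np.float64(0.1427), np.float64(0.1433)] yaw len 0.1938 from width 0.1929
p2 centre [ 0.5893 -0.3634  0.102 ] L [np.float64(0.1147), np.float64(0.1145)] W [np.float64(0.0984), np.float64(0.099)] yaw len 0.1903 from width 0.1885
```

View pics/top3c.png

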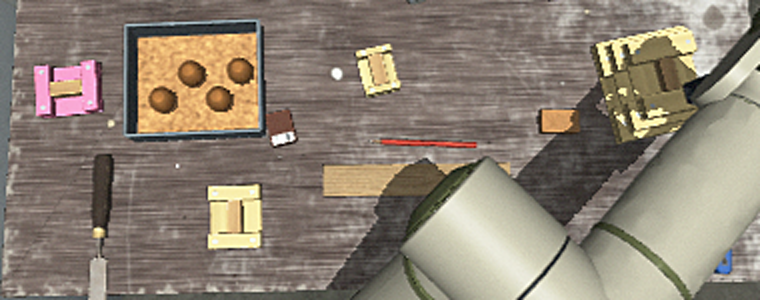

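c sits on b within 2 mm. The top view shows that riser_e has been knocked, and is now at crop (378,70). Riser_d is the wooden block at crop (234,216); the pink one at (68,90) is the look-alike. I'll go over d.

```bash
python3 -c "
from h import *
plan(.342,.292,.255,-1.571)"
```

```text
travel [-689.4, -2.3, -62.3] twist 10.9 alt -169.1 q6 0.59 t 37.475
```

```bash
python3 -m creep '{"travel":[[-58,0,-5],[-116,0,-10],[-174,0,-15],[-232,0,-20],[-290,0,-25],[-348,0,-30],[-406,0,-35],[-464,0,-40],[-522,0,-45],[-580,0,-50],[-638,0,-56],[-689,0,-62]],"twist":[1,2,3,4,5,6,7,8,9,10,10.9,10.9],"gripper":[1,1,1,1,1,1,1,1,1,1,1,1]}';python3 -m creep '{"travel":[[0,0,0],[0,0,0],[0,0,0]],"twist":[0,0,0],"gripper":[1,1,1]}'; python3 cap.py d1
python3 - <<'E'
from h import *
im=cv2.imread("pics/d1.png"); crop(im,220,45,410,250,"d1c.png",4)
E
```

```text
t: 38.98
tool_pos: [0.3414, 0.2934, 0.2521]
tcp_rot: [-1.572, -0.0, -1.571]
contact_force: [1.1, -0.1, -0.5]
opening: 0.0855
t: 39.35
tool_pos: [0.3429, 0.2904, 0.2526]
tcp_rot: [-1.571, -0.0, -1.574]
contact_force: [0.3, -1.0, -0.1]
opening: 0.0853
```

View pics/d1.png

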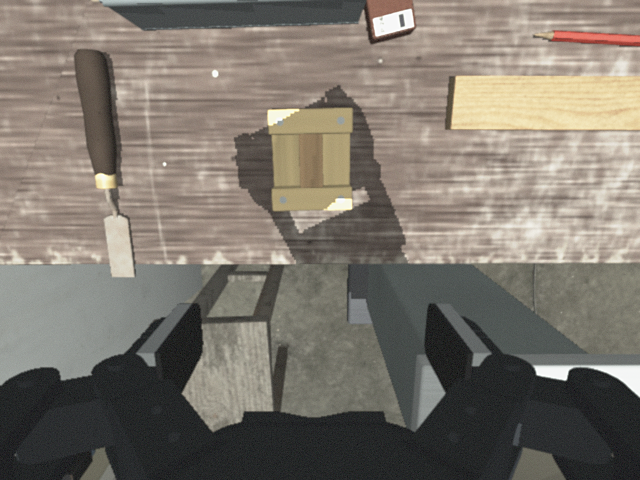

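View pics/d1c.png

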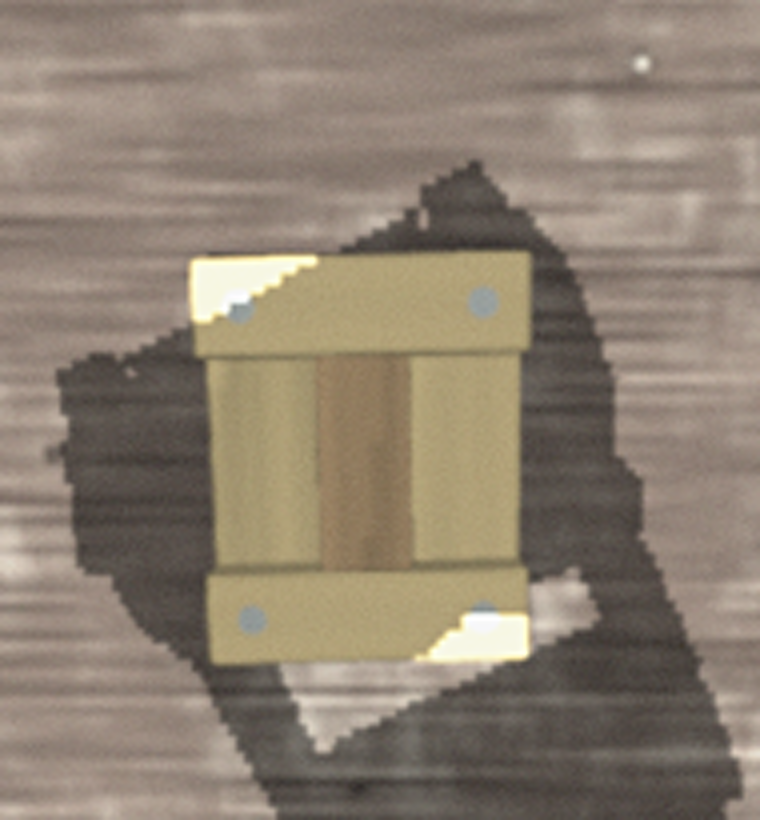

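Run:
```python
from h import *
f=lambda u,v:(220+u/4,45+v/4)
c=rect("d1",[f(191,259),f(531,251),f(529,660),f(212,664)],.034)
plan(c[0],c[1],.012,-1.571+.016)
```

```text
d1 centre [0.3938 0.292  0.034 ] L [np.float64(0.0934), np.float64(0.0941)] W [np.float64(0.0775), np.float64(0.0775)] yaw len 0.0202 from width 0.0149
travel [-1.8, 240.7, 50.8] twist -1.1 alt 178.9 q6 2.01 t 39.4
```

Riser_d is confirmed: 94x78 mm and plain wood. I'll grip it and lift.

```bash
python3 -m creep '{"travel":[[-2,60,30],[-2,110,51],[-2,160,51],[-2,200,51],[-2,230,51],[-2,241,51],[-2,241,51],[-2,241,51],[-2,241,51],[-2,241,51],[-2,241,51],[-2,241,51]],"twist":[-1,-1,-1,-1,-1,-1,-1,-1,-1,-1,-1,-1],"gripper":[1,1,1,1,1,1,1,-1,-1,-1,-1,-1]}'
python3 -m creep '{"travel":[[0,-50,0],[0,-100,0],[0,-150,0],[0,-165,0],[0,-165,0]],"twist":[0,0,0,0,0],"gripper":[-1,-1,-1,-1,-1]}'; python3 -c "
from h import *
plan(.5893,-.3628,.175,-1.379)"
```

```text
t: 40.9
tool_pos: [0.3938, 0.2934, 0.0124]
tcp_rot: [-1.57, 0.0, -1.554]
contact_force: [0.0, -0.4, 5.5]
opening: 0.0207
t: 41.52
tool_pos: [0.3934, 0.2932, 0.1766]
tcp_rot: [-1.571, 0.0, -1.554]
contact_force: [0.2, 0.5, -2.6]
opening: 0.0207
travel [659.1, 1.6, 185.1] twist -10.1 alt 169.9 q6 1.96 t 41.525
```

```bash
python3 -m creep '{"travel":[[58,0,16],[116,0,32],[174,0,48],[232,0,64],[290,0,80],[348,0,97],[406,0,114],[464,0,131],[522,0,148],[580,0,165],[630,0,180],[659,0,185]],"twist":[-1,-2,-3,-4,-5,-6,-7,-8,-9,-10,-10,-10],"gripper":[-1,-1,-1,-1,-1,-1,-1,-1,-1,-1,-1,-1]}';python3 -m creep '{"travel":[[0,0,0],[0,0,0],[0,0,0]],"twist":[0,0,0],"gripper":[-1,-1,-1]}'; python3 -c "
from h import *
plan(.5893,-.3628,.1155,-1.379)"
```

```text
t: 43.02
tool_pos: [0.5887, -0.3647, 0.1729]
tcp_rot: [-1.574, 0.004, -1.381]
contact_force: [-0.6, 1.3, -2.2]
opening: 0.0208
t: 43.4
tool_pos: [0.5892, -0.3616, 0.1764]
tcp_rot: [-1.571, 0.001, -1.379]
contact_force: [0.4, 0.2, -1.3]
opening: 0.021
travel [1.2, 60.9, -0.1] twist 0.0 alt -180.0 q6 0.66 t 43.4
```

```bash
python3 -m creep '{"travel":[[1,30,0],[1,48,0],[1,56,0],[1,59,0],[1,60,0],[1,61,0],[1,61,0],[1,61,0],[1,61,0],[1,61,0],[1,61,0]],"twist":[0,0,0,0,0,0,0,0,0,0,0],"gripper":[-1,-1,-1,-1,-1,-1,-1,-0.1,-0.1,-0.1,-0.1]}'; python3 -m creep '{"travel":[[0,-40,0],[0,-90,-10],[0,-140,-35],[0,-150,-58],[0,-150,-58],[0,-150,-58]],"twist":[0,0,0,0,0,0],"gripper":[0,0.5,1,1,1,1]}'; python3 cap.py p3
python3 - <<'E'
from h import *
im=cv2.imread("pics/p3.png"); crop(im,220,25,410,250,"p3c.png",3.5)
E
```

```text
t: 44.78
tool_pos: [0.5894, -0.3637, 0.1158]
tcp_rot: [-1.571, -0.0, -1.38]
contact_force: [-1.3, -0.1, -0.2]
opening: 0.0386
t: 45.52
tool_pos: [0.5328, -0.3744, 0.2649]
tcp_rot: [-1.571, 0.001, -1.38]
contact_force: [-0.5, -0.1, -0.2]
opening: 0.0852
```

View pics/p3.png

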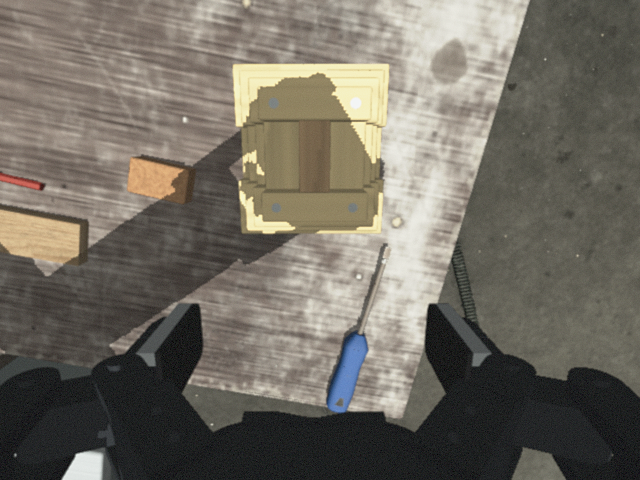

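View pics/p3c.png

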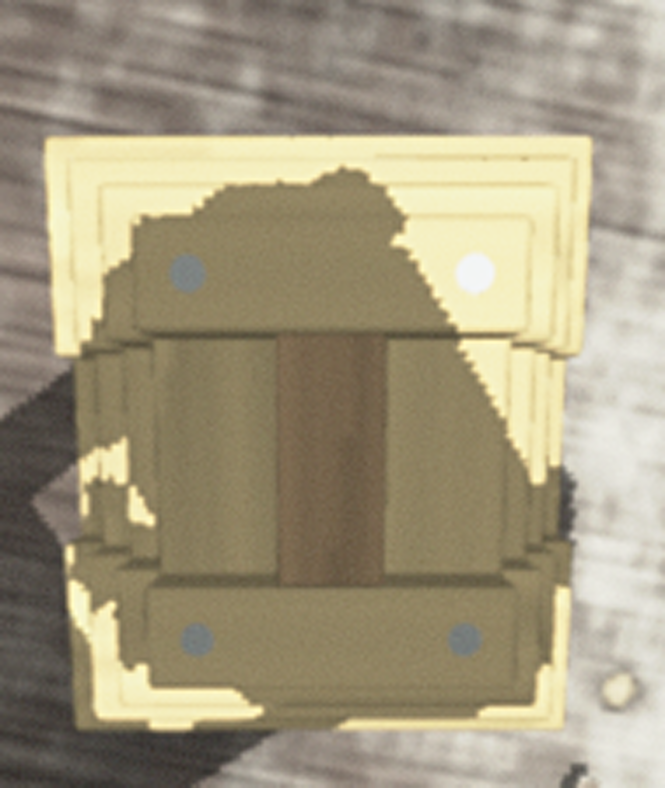

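Run:
```python
from h import *
f=lambda u,v:(220+u/3.5,25+v/3.5)
rect("p3",[f(46,139),f(591,137),f(563,729),f(78,729)],.034)
rect("p3",[f(134,214),f(531,215),f(515,686),f(150,687)],.136)
t=Cam("top"); crop(t.img,130,200,510,350,"top4c.png",2); h=cv2.cvtColor(t.img,cv2.COLOR_BGR2HSV)
m=np.zeros((480,640),np.uint8);m[205:260,280:350]=cv2.inRange(h,(15,50,150),(35,150,255))[205:260,280:350]
for i,st,ce,l in comps(m,60): c=t.cast(ce,.034)[0];print(st,ce,c)
plan(c[0]-.05,c[1],.255,-1.571)
```

```text
p3 centre [ 0.5888 -0.3613  0.034 ] L [np.float64(0.1585), np.float64(0.159)] W [np.float64(0.1425), np.float64(0.1424)] yaw len 0.1934 from width 0.1929
p3 centre [ 0.5901 -0.3643  0.136 ] L [np.float64(0.0929), np.float64(0.0925)] W [np.float64(0.0765), np.float64(0.0772)] yaw len 0.1924 from width 0.1915
[309 222  22  26 345] [318.80869565 234.72753623] [0.61381832 0.07059666 0.034     ]
travel [-430.9, 10.1, 115.0] twist 11.0 alt -169.0 q6 0.59 t 45.625
```

View pics/top4c.png

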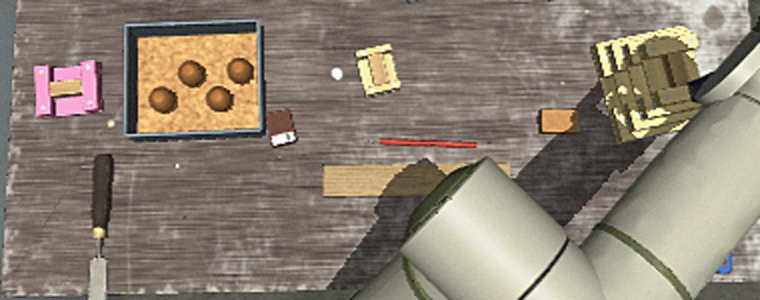

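d is on c within about 1.5 mm. The last one is riser_e.

```bash
python3 -m creep '{"travel":[[-54,0,14],[-108,0,28],[-162,0,42],[-216,0,56],[-270,0,70],[-324,0,84],[-378,0,98],[-415,10,112],[-431,10,115],[-431,10,115],[-431,10,115]],"twist":[1,2,3,4,5,6,8,10,11,11,11],"gripper":[1,1,1,1,1,1,1,1,1,1,1]}'; python3 cap.py e1
python3 - <<'E'
from h import *
im=cv2.imread("pics/e1.png"); crop(im,240,85,380,230,"e1c.png",5)
E
```

```text
t: 47.0
tool_pos: [0.5637, 0.0698, 0.2556]
tcp_rot: [-1.571, -0.0, -1.572]
contact_force: [0.7, -0.9, -0.1]
opening: 0.0852
```

View pics/e1.png

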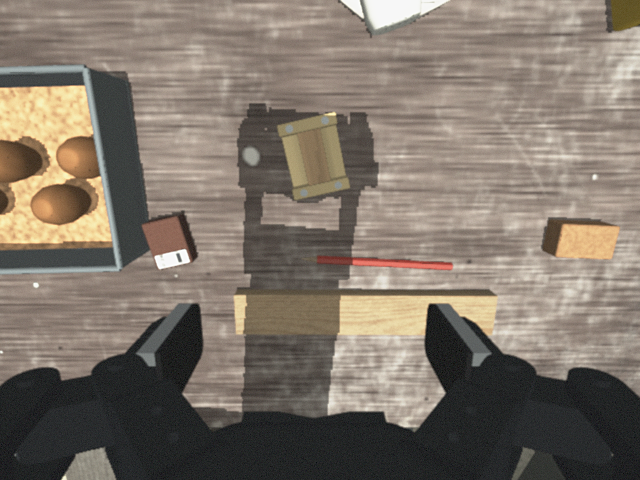

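View pics/e1c.png

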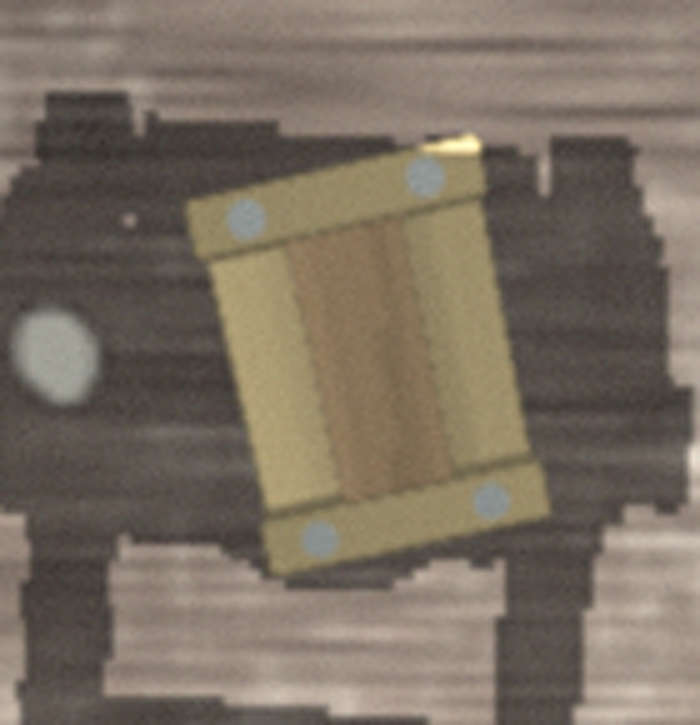

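Run:
```python
from h import *
f=lambda u,v:(240+u/5,85+v/5)
c=rect("e1",[f(187,202),f(479,137),f(551,513),f(275,577)],.034)
plan(c[0],c[1],.012,-1.571+.21)
```

```text
e1 centre [0.6181 0.0685 0.034 ] L [np.float64(0.0716), np.float64(0.0705)] W [np.float64(0.0553), np.float64(0.0551)] yaw len 0.2155 from width 0.2171
travel [1.0, 243.7, 54.4] twist -12.1 alt 167.9 q6 1.49 t 47.05
```

Riser_e is confirmed at 72x56 mm, yaw 0.216. I'll use a narrower opening to clear the pale spot at (251,156).

```bash
python3 -m creep '{"travel":[[1,60,30],[1,110,54],[1,160,54],[1,200,54],[1,230,54],[1,243,54],[1,243,54],[1,243,54],[1,243,54],[1,243,54],[1,243,54],[1,243,54]],"twist":[-6,-12.3,-12.3,-12.3,-12.3,-12.3,-12.3,-12.3,-12.3,-12.3,-12.3,-12.3],"gripper":[0.3,0.3,0.3,0.3,0.3,0.3,0.3,-1,-1,-1,-1,-1]}'
python3 -m creep '{"travel":[[0,-50,0],[0,-100,0],[0,-150,0],[0,-195,0],[0,-195,0],[0,-195,0]],"twist":[0,0,0,0,0,0],"gripper":[-1,-1,-1,-1,-1,-1]}'; python3 -c "
from h import *
plan(.59,-.3635,.205,-1.379)"
```

```text
t: 48.55
tool_pos: [0.6184, 0.0692, 0.0143]
tcp_rot: [-1.568, -0.001, -1.357]
contact_force: [-1.5, -0.1, 6.4]
opening: 0.0207
t: 49.3
tool_pos: [0.6172, 0.0693, 0.2069]
tcp_rot: [-1.572, 0.0, -1.357]
contact_force: [-0.1, -0.2, -1.0]
opening: 0.0205
travel [417.2, 1.9, -118.2] twist 1.2 alt -178.8 q6 1.28 t 49.3
```

```bash
python3 -m creep '{"travel":[[52,0,-15],[104,0,-30],[156,0,-45],[208,0,-60],[260,0,-75],[312,0,-89],[364,0,-103],[400,0,-114],[417,0,-118],[417,0,-118],[417,0,-118]],"twist":[0,0,0,0,0,0,1,1.2,1.2,1.2,1.2],"gripper":[-1,-1,-1,-1,-1,-1,-1,-1,-1,-1,-1]}'; python3 -c "
from h import *
plan(.59,-.3635,.1505,-1.379)"
```

```text
t: 50.68
tool_pos: [0.5907, -0.3622, 0.207]
tcp_rot: [-1.572, 0.001, -1.377]
contact_force: [-0.5, 0.7, 0.1]
opening: 0.0208
travel [1.2, 56.5, -0.9] twist 0.1 alt -179.9 q6 0.66 t 50.675
```

```bash
python3 -m creep '{"travel":[[1,30,-1],[1,46,-1],[1,53,-1],[1,55,-1],[1,56,-1],[1,56.5,-1],[1,56.5,-1],[1,56.5,-1],[1,56.5,-1],[1,56.5,-1],[1,56.5,-1]],"twist":[0,0,0,0,0,0,0,0,0,0,0],"gripper":[-1,-1,-1,-1,-1,-1,-1,-0.1,-0.1,-0.1,-0.1]}'; python3 -m creep '{"travel":[[0,-40,0],[0,-90,-10],[0,-120,-35],[0,-120,-58],[0,-120,-58],[0,-120,-58]],"twist":[0,0,0,0,0,0],"gripper":[0,0.5,1,1,1,1]}'; python3 cap.py p4
python3 - <<'E'
from h import *
im=cv2.imread("pics/p4.png"); crop(im,220,25,410,250,"p4c.png",3.5)
E
```

```text
t: 52.05
tool_pos: [0.5899, -0.3645, 0.1513]
tcp_rot: [-1.571, -0.0, -1.378]
contact_force: [-0.6, -0.2, 0.0]
opening: 0.0383
t: 52.8
tool_pos: [0.5334, -0.3754, 0.271]
tcp_rot: [-1.571, 0.0, -1.378]
contact_force: [-0.0, 0.5, -0.4]
opening: 0.0857
```

View pics/p4c.png

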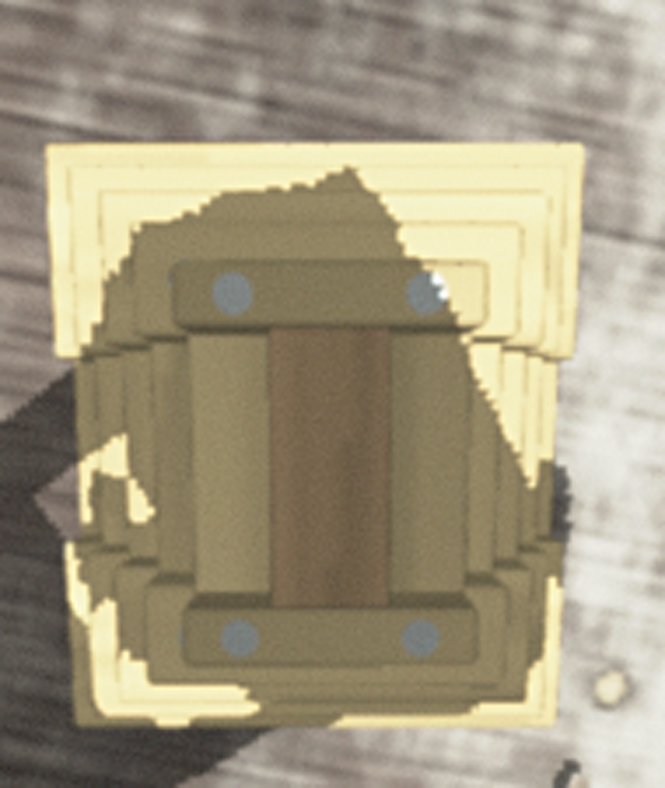

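```bash
python3 - <<'E'
from h import *
f=lambda u,v:(220+u/3.5,25+v/3.5)
rect("p4",[f(46,145),f(585,143),f(556,723),f(78,725)],.034)
rect("p4",[f(134,226),f(522,224),f(504,685),f(148,686)],.136)
rect("p4",[f(173,262),f(487,262),f(477,663),f(184,667)],.170)
E
python3 -m creep '{"travel":[[-50,-5,-30],[-100,-10,-60],[-150,-15,-90],[-200,-20,-100],[-250,-20,-110],[-300,-20,-120],[-300,-20,-120],[-300,-20,-120]],"twist":[0,0,0,0,0,0,0,0],"gripper":[1,1,1,1,1,1,1,1]}'
python3 - <<'E'
from h import *
t=Cam("top"); crop(t.img,130,200,510,350,"top5c.png",2); s=Cam("scene"); cv2.imwrite("pics/scene5.png",s.img)
E
```

```text
p4 centre [ 0.5892 -0.3615  0.034 ] L [np.float64(0.1584), np.float64(0.1584)] W [np.float64(0.1434), np.float64(0.1425)] yaw len 0.1936 from width 0.1968
p4 centre [ 0.5895 -0.3644  0.136 ] L [np.float64(0.0925), np.float64(0.0927)] W [np.float64(0.0766), np.float64(0.077)] yaw len 0.1886 from width 0.1968
p4 centre [ 0.5898 -0.3649  0.17  ] L [np.float64(0.0717), np.float64(0.071)] W [np.float64(0.0548), np.float64(0.0554)] yaw len 0.1948 from width 0.1999
t: 53.85
tool_pos: [0.3583, -0.1043, 0.2914]
tcp_rot: [-1.571, -0.0, -1.378]
contact_force: [0.0, -0.2, 0.6]
opening: 0.0853
```

View pics/top5c.png

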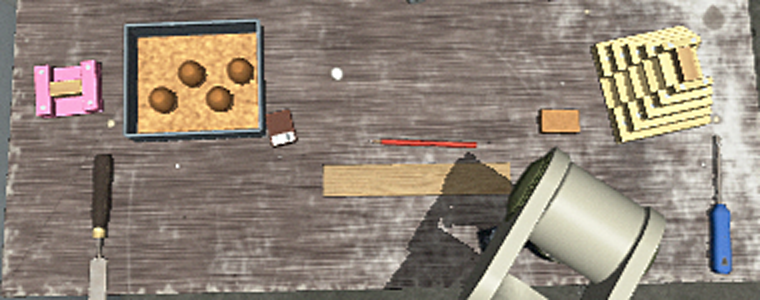

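View pics/scene5.png

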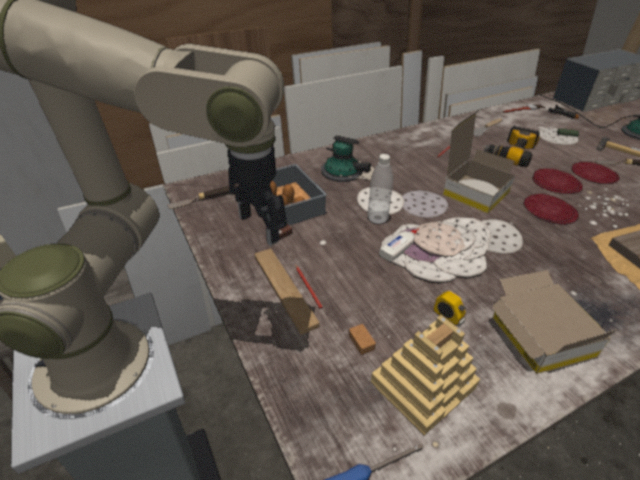

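The pile of five is centred and square. The four knobs are in the tub, the other bench things look unmoved, and the arm is clear. I'm handing in the job.

```bash
python3 -c "
from workcell import job_done; print(job_done())"
```

```text
the job is handed in; nothing more can be done
None
```

I put all four knobs in the tub and stacked the five risers in one pile in order of size. I then handed the job in at about t = 54 s of the 210 s; no verdict was reported.

- **Knobs:** I let each one go at most a few millimetres above the tub floor. The last top and scene views show all four in the tub.
- **Pile:** By my pixel measurements each riser sits within about 2 mm of the one below. The top riser is about 3.5 mm off the base. Lengths are in line within about 0.01 rad.
- **Riser_e:** It was knocked aside mid-run, so I measured it again before gripping it.
- **Other things:** The pink look-alike was left alone, and the other bench things look unmoved in the last pictures; I did not measure their positions.
- **Camera disagreements:** The wrist and top cameras differed by 2 to 6 mm on some positions. I went by the wrist camera, whose sizes agreed with the given ones to about 2 mm. One early wrist reading of the tub floor edge was about 10 mm off, and a later, clearer view corrected it.

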